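# Push a stuck drive up out of its rack pocket with a hex key

## Robot

A 6-joint arm with a two-finger parallel gripper is mounted at the origin on the work surface. World frame = base frame: x ahead of the robot, y to its left, z up, the work surface at z = 0. Lengths are in m, angles in rad, forces in N, time in s.
With the tool pointing down it reaches from about 0.25 to 0.775 m from the base axis. Payload 4 kg.
Tool frame: the origin (TCP) lies between the finger pads; the fingertips stand 14 mm ahead of it and the grasp point (between the pads) lies 5 mm behind it (robot.tips_ahead is the distance from the TCP to the fingertips, in m); z points along the fingers, y is the direction in which the jaws open and shut (so a half turn about z gives the same grasp; the last joint's range is limited). The gripper opens to 94 mm and grips with 3 to 60 N. Pads are 16 mm wide; open, the fingers measure 119 mm over their backs; the gripper's body (75 mm by 177 mm) begins 78 mm behind the grasp point.
Start: joints at [-1.422, 0.087, 1.371, -0, 1.684, -0.103], TCP at [0.137, -0.533, 0.22] pointing down, gripper open.
Joint ranges: [-3.1, 3.1], [-0.76, 2.03], [0.27, 2.55], [-1.08, 4.22], [0.17, 2.65], [-2.57, 2.57]. Speed limits (rad/s): [2.79, 2.79, 3.14, 3.14, 3.14, 3.14].

## Interface

Orientations are given as [roll, pitch, yaw] about the fixed x, y, z axes, in that order (R = Rz(yaw) Ry(pitch) Rx(roll)).
In Python, from bench import robot, optics, job gives the robot as it stands.
- The arm moves only by the tool apply_moves, never from a script. Its argument "moves" is a list of rows, each a list of 3 entries, a list of its own where there are three numbers: the shift along the tool's x, y, z in cm, then the turn, a rotation vector about the tool's x, y, z in rad, then the opening, from 0 (shut) to 1 (fully open). In form: [[[tx, ty, tz], [rx, ry, rz], grip], ...]. A call has exactly 10 rows; each row is the pose to reach, as a shift and turn from the pose commanded when the call began, along the tool's axes at that moment; what a row does not reach only later rows make up. A row lasts 1/12 s, in which the tool goes at most 41.7 mm and 7.16 degrees, less where a joint would pass 70% of its speed; a pose out of reach is approached as far as the arm can. A call with a gripper value outside its range is refused whole. The fingers move at their own pace and stop on an object; the grip force is fixed at half the most. Time passes only in rows, so rows that repeat a pose let the fingers close, or fill a call up. It gives the time, the measured TCP pose, the force and the opening at its end, in the units of the state.
- robot.get_obs(): the state, without advancing time (a new reading comes with each control period).
- optics.snapshot(name): name is "scene" or "top"; returns the picture (420x560x3 uint8, red, green, blue); there is no depth.
- optics.get_calibration(name): a dict with "fx", "fy", "cx", "cy" (pixels), "rvec" (rotation vector, rad) and "tvec" (3), from world to camera coordinates, as OpenCV has them. Camera axes: x right, y down, z forward; pixel columns grow to the right and rows downward; lengths in m; the calibration is good to about 2 mm. A picture is of the moment at which its call begins. get_calibration takes no time and is no camera call.
- job.close_job(): hands the job in, once; it reports no verdict.
The state is a dict: "time": time; "joint_positions": joint angles; "qvel": joint speeds; "joint_torque": joint torques, N m; "tool_pos": TCP position; "ee_rot": TCP orientation; "wrist_force": force on the tool from outside, world axes, zero at the start; "wrist_torque": the same for the moment, N m; "width": finger opening in m.
Only numpy, scipy, OpenCV 4.12 (cv2) and the standard library are available. Lean on these libraries where they do the work, as an engineer would, in place of code of your own. Each camera call takes 0.05 s, during which the arm holds its last target.

## Task

The finned solid-state drive sits flush and tight in its pocket on the sloping rack in the file drawer: take the big hex key from the black clip bank, reach in under the rack from behind and push the drive up through the hole beneath its pocket until it stands far enough out to be gripped. Lay the key down on the drawer floor, then lift the drive out and set it down gently, fins up and flat, in the empty black desk tray. Leave the card reader in the other pocket and the small things on the drawer floor alone.

Things in the scene. Friction and masses are not known exactly. Their poses are not given: they have to be found in the camera images.
- rack: Dark steel frame of the sloping rack, fixed in the drawer, 225 mm wide (y). Legs only at its two ends (y = +-112 mm), a thin apron closes the low front (-x); from behind (+x) all is open under the pockets. Origin: on the drawer floor below the middle of the face; z up, x to the high rear.
- face: Grey plastic face of the rack, 76 mm up the slope (x), 222 mm wide (y), 21 mm deep. Origin: middle of its top surface, 75 mm above the drawer floor. x climbs 30 deg away from the robot; z points square out, leaning 30 deg towards the robot. Pockets 50 x 92 mm, 18 mm deep, centred at x = 0, y = +53 and -53 mm; each has a 3 mm floor with a 22 mm round hole right through its centre.
- drive: Drive to get out: plain aluminium slab, 48 (x) x 90 (y) x 18 mm (z) overall, eight fins along y on top, 70 to 100 g. Origin: centre of its underside; z out of the fins. Starts flush in either pocket, axes parallel to the face's, origin 18 mm below the face. Steel spring strips on the pocket's long walls grip it: pushing it up takes about 2 to 3 N; pushed partly up (to 13 mm) it stays there.
- reader: Card reader in the other pocket, to be left seated: aluminium slab of the same size as the drive, with a smooth top and three small dark slots. Origin: centre of its underside.
- key: L-shaped steel hex key, 10 mm across flats, 130 g. Origin: where the axes of its arms meet. Long arm along +x to x = 150 mm, short arm along +z to z = 35 mm. Starts in two clips of the bank, long arm level with its axis 25 mm above the drawer floor, short arm up at the end nearer the robot; lifts straight up. Clips, 10 mm wide, at x = 20 and 135 mm, reach 11 mm above the axis; free between them.
- bank: Black spring-clip bank fixed on the drawer floor left or right of the rack: strip 236 (x) x 26 (y) x 6 mm with two key clips and, at x = 50 to 115 mm, three clips with drive caps, 35 mm high. Origin: centre of its underside. The key lies along its x axis, key origin at x = -105 mm.
- tray: Empty black desk tray fixed on the drawer floor, on the other side of the rack from the bank: 138 (x) x 158 (y) x 24 mm high outside, walls and floor 4 mm. Origin: centre of its underside.
- drawer_floor (a point): A point on the drawer floor, 10 mm above the desk, on the middle line of the drawer (y = 0, x = 0.55 m). Grey steel drawer pulled half out of its cabinet towards the robot, fixed. Inside free from x = 345 to 850 mm (there the cabinet's front, 135 mm high) and y = -400 to 400 mm; side walls 77 mm, front panel 98 mm high over the desk.
- twin: Orange twin-connector drive, 24 x 71 x 12 mm, loose on the drawer floor in front of the rack (bystander). Origin: centre of its underside.
- padlock: Brass padlock-shaped drive with a steel shackle, 40 x 67 x 13 mm, loose on the drawer floor in front of the rack (bystander). Origin: on its underside near the middle.
- receiver: White plastic mouse receiver, 21 x 61 x 10 mm, loose on the drawer floor in front of the rack (bystander). Origin: on its underside near the middle.

How it is judged:
On the way, in this order (a step that is already met when the one before it is completed fails the run):
1. the drive is pushed up out of its pocket by at least 6 mm by the key from below, no finger on it (z of drive in the frame of face above -0.012 m and contact force between key and drive above 0.5 N and contact force between the fingers and drive below 0.1 N), for 0.1 s.
2. the key is lying on the drawer floor, let go, and the drive still stands at least 5 mm out of its pocket (height (world z) of key below 0.03 m and world x of key between 0.345 and 0.86 m and world y of key between -0.4 and 0.4 m and contact force between the fingers and key below 0.1 N and linear speed of key below 0.03 m/s and z of drive in the frame of face above -0.013 m and distance between drive and face below 0.08 m), for 0.1 s.
3. the drive is lowered onto the tray's floor while still held (x of drive in the frame of tray between -0.065 and 0.065 m and y of drive in the frame of tray between -0.075 and 0.075 m and z of drive in the frame of tray below 0.012 m and contact force between the fingers and drive above 0.5 N), for 0.05 s.
At the end, for the whole second after the job is handed in: The drive lies flat (within 0.1 rad), fins up, at rest on the floor of the desk tray; the key lies at rest on the drawer floor (its origin less than 30 mm above the desk); the card reader is still seated within 6 mm of where it was (x of drive in the frame of tray between -0.065 and 0.065 m and y of drive in the frame of tray between -0.075 and 0.075 m and z of drive in the frame of tray below 0.009 m and angle between drive's own z axis and vertical below 0.1 rad and linear speed of each of drive, key below 0.02 m/s and height (world z) of key below 0.03 m and world x of key between 0.345 and 0.86 m and world y of key between -0.4 and 0.4 m and contact force between the fingers and key below 0.1 N and distance of reader from where it was at the start of the episode below 0.006 m); the robot touches nothing.
It fails at once if the card reader is pushed out of its pocket (moved more than 8 mm) (distance of reader from where it was at the start of the episode above 0.008 m).
It fails at once if the orange twin drive is shoved more than 25 mm (distance of twin from where it was at the start of the episode above 0.025 m).
It fails at once if the padlock drive is shoved more than 25 mm (distance of padlock from where it was at the start of the episode above 0.025 m).
It fails at once if the mouse receiver is shoved more than 25 mm (distance of receiver from where it was at the start of the episode above 0.025 m).
It also fails if it takes over 66 s, if anything falls off the work surface, if the arm or the gripper's body presses on something with over 40 N, if the wrist force passes 120 N, or if a joint passes its speed limit or range.

## Working session

There is one attempt and no reset: what is moved stays moved. The work goes in short steps, Python scripts to look and compute and a tool call to move; the robot and the scene stay as the last step left them, time stands still between calls to the robot, and variables do not carry over. Pictures are saved under pics/ and viewed, and the job is handed in when it is done.

Besides the shell and the picture viewer there is one more tool, called after "Call:" as name(argument=value, ...) on one line, values as JSON. apply_moves: Moves the arm, as the interface text tells. Its arguments: {"type":"object","properties":{"moves":{"type":"array"}},"required":["moves"]}

```bash
ls -la; mkdir -p pics; python3 - <<'E'
from bench import robot, optics, job
import cv2
print(robot.get_obs())
print({k:getattr(robot,k) for k in dir(robot) if not k.startswith('_') and not callable(getattr(robot,k))})
for n in ("scene","top"):
    im=optics.snapshot(n); cv2.imwrite(f"pics/{n}0.png",im[:,:,::-1]); print(n,optics.get_calibration(n))
E
```

```text
total 12
drwxr-xr-x  3 agent agent 4096 Dec  6 21:29 .
drwxr-xr-x 23 root  root  4096 Dec  6 21:29 ..
drwxr-xr-x  2 agent agent 4096 Dec  6 21:29 pics
{'time': 0.0, 'joint_positions': array([-1.42208028e+00,  8.79160925e-02,  1.37227378e+00, -1.84271983e-05,
        1.68358539e+00, -1.03100495e-01]), 'qvel': array([ 0.00133931,  0.00100234, -0.00126829, -0.00169849,  0.0004645 ,
       -0.00100089]), 'joint_torque': array([-9.33604970e-04, -3.40172160e+01, -3.02433586e+01,  7.15111778e-02,
        3.29176162e-02, -1.74302700e-04]), 'tool_pos': array([ 0.13695064, -0.53213185,  0.21831551]), 'ee_rot': array([-3.13941974e+00, -2.06412842e-04,  2.51814260e-01]), 'wrist_force': array([ 0.45836775, -0.56384015,  0.31690024]), 'wrist_torque': array([-0.01401587,  0.00544542,  0.00951959]), 'width': 0.09383969615190778}
{'tips_ahead': 0.014}
scene {'fx': 497.948579314234, 'fy': 497.948579314234, 'cx': 278.63562228325804, 'cy': 207.4858165708424, 'rvec': array([ 2.39278558,  1.13944029, -0.29046762]), 'tvec': array([-0.28951498, -0.287803  ,  1.39527266])}
top {'fx': 451.0418101449466, 'fy': 451.0418101449466, 'cx': 281.1171751646664, 'cy': 202.69367774576833, 'rvec': array([ 2.09796148, -2.12418522,  0.22177328]), 'tvec': array([0.02445153, 0.49642063, 0.82829047])}
```

View pics/scene0.png

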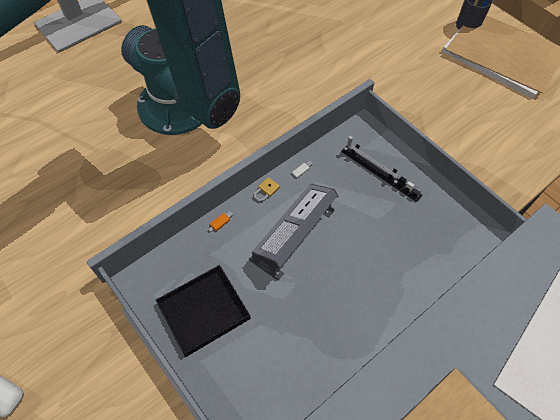

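View pics/top0.png

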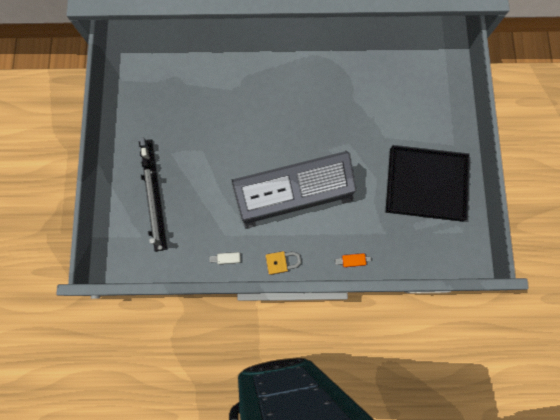

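```bash
cat > h.py <<'E'
import numpy as np, cv2
from scipy.spatial.transform import Rotation as R
from bench import robot, optics, job
def cal(n):
    c=optics.get_calibration(n); K=np.array([[c['fx'],0,c['cx']],[0,c['fy'],c['cy']],[0,0,1]]); return K,np.array(c['rvec']),np.array(c['tvec'])
def proj(n,P):
    K,r,t=cal(n); return cv2.projectPoints(np.asarray(P,float).reshape(-1,3),r,t,K,None)[0].reshape(-1,2)
def back(n,uv,z):
    K,r,t=cal(n); Rm=R.from_rotvec(r).as_matrix(); C=-Rm.T@t
    o=[]
    for u,v in np.atleast_2d(uv):
        d=Rm.T@np.linalg.solve(K,[u,v,1]); o.append(C+d*(z-C[2])/d[2])
    return np.array(o)
E
python3 - <<'E'
import cv2
t=cv2.imread('pics/top0.png'); s=cv2.imread('pics/scene0.png')
def crop(im,x0,y0,x1,y1,k,n):
    cv2.imwrite(n,cv2.resize(im[y0:y1,x0:x1],None,fx=k,fy=k,interpolation=cv2.INTER_CUBIC))
crop(t,220,140,370,235,5,'pics/t_rack.png')
crop(t,120,130,190,260,4,'pics/t_bank.png')
crop(t,380,140,480,226,5,'pics/t_tray.png')
crop(s,240,175,345,285,5,'pics/s_rack.png')
crop(s,330,130,430,205,6,'pics/s_bank.png')
E
```

```text
(no output)
```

View pics/t_rack.png

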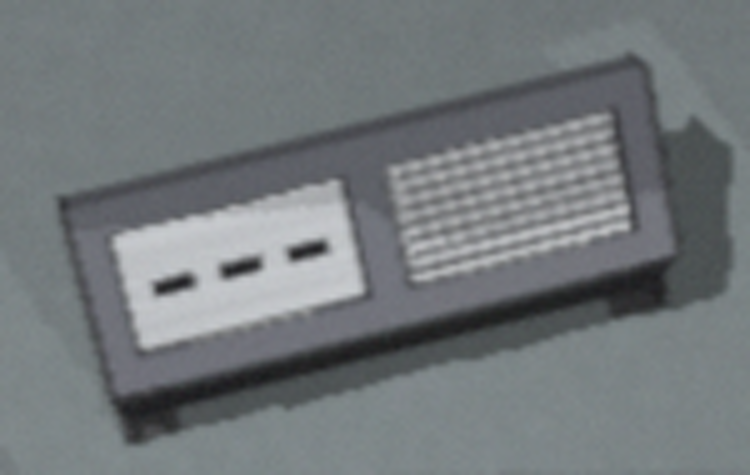

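View pics/t_bank.png

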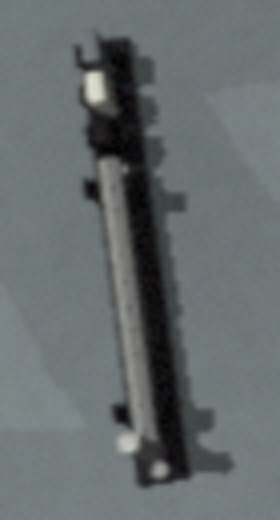

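View pics/t_tray.png

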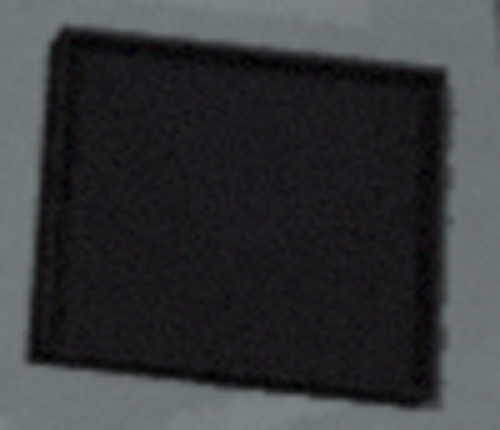

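View pics/s_rack.png

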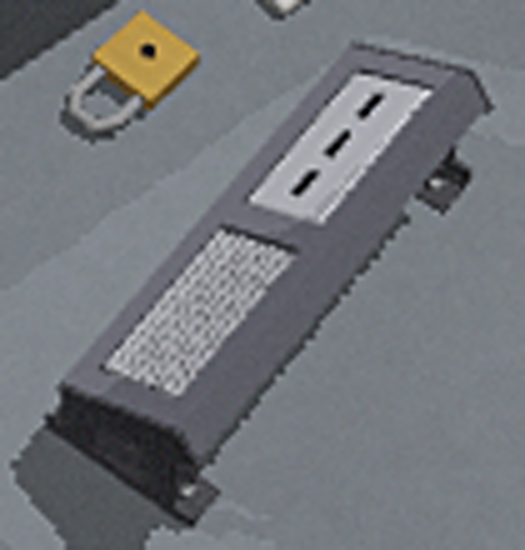

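View pics/s_bank.png

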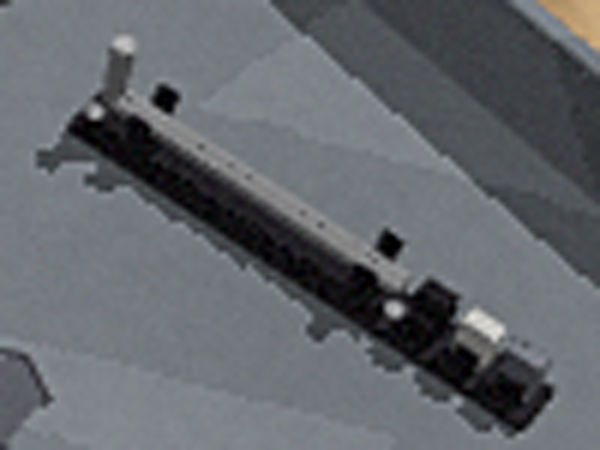

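```bash
cat > fit.py <<'E'
from h import *
from scipy.optimize import least_squares
def T(p,yaw,x,y,z,tilt=0):
    return (R.from_euler('z',yaw)*R.from_euler('y',-tilt)).apply(np.asarray(p,float))+[x,y,z]
def fit(obs,z,tilt,x0):
    # obs list of (cam, local pt, uv)
    def f(q,r=True):
        o=[]
        for c,p,uv in obs: o.append(proj(c,T([p],q[0],q[1],q[2],z,tilt))[0]-uv)
        return np.ravel(o)
    s=least_squares(f,x0,loss='soft_l1'); return s.x,f(s.x).reshape(-1,2)
np.set_printoptions(precision=4,suppress=True)
if __name__=="__main__":
    a=lambda x,y:np.array([220+x/5,140+y/5]); b=lambda x,y:np.array([240+x/5,175+y/5])
    top=[("top",[.038,.111,0],a(62,200)),("top",[.038,-.111,0],a(632,57)),("top",[-.038,-.111,0],a(672,257)),("top",[-.038,.111,0],a(115,400)),
     ("top",[.024,-.008,0],a(388,165)),("top",[.024,-.098,0],a(612,112)),("top",[-.024,-.098,0],a(632,232)),("top",[-.024,-.008,0],a(412,282)),
     ("top",[.024,.098,0],a(110,235)),("top",[.024,.008,0],a(345,180)),("top",[-.024,.008,0],a(367,297)),("top",[-.024,.098,0],a(140,350))]
    sc=[("scene",[-.038,.111,0],b(352,45)),("scene",[.038,.111,0],b(470,72)),("scene",[-.038,-.111,0],b(62,385)),("scene",[.038,-.111,0],b(190,435)),
     ("scene",[-.024,.098,0],b(357,75)),("scene",[.024,.098,0],b(435,92)),("scene",[-.024,.008,0],b(247,200)),("scene",[.024,.008,0],b(322,222))]
    for nm,o in (("top",top),("scene",sc),("both",top+sc)):
        q,r=fit(o,.085,np.pi/6,[0.2,.55,0]); print(nm,q,np.abs(r).mean(0)); 
    print(r)
    c=lambda x,y:np.array([380+x/5,140+y/5])
    tr=[("top",[.069,.079,0],c(55,28)),("top",[.069,-.079,0],c(445,72)),("top",[-.069,-.079,0],c(435,405)),("top",[-.069,.079,0],c(30,362))]
    print("tray",fit(tr,.034,0,[-.1,.55,-.25]))
    d=lambda x,y:np.array([120+x/4,130+y/4]); e=lambda x,y:np.array([330+x/6,130+y/6])
    k=[("top",[-.105,0,.064-.0],d(128,442)),("top",[.045,0,.024],d(105,160)),("scene",[-.105,0,.064],e(123,42)),("scene",[.045,0,.024],e(408,278)),("scene",[-.105,0,.024],e(118,105)),
       ("top",[-.118,-.013,0],d(188,478)),("top",[.118,-.013,0],d(132,40)),("top",[-.118,.013,0],d(139,487))]
    print("bank",fit(k,.016-.0,0,[.1,.55,.25]))
    print("bank-top",fit([x for x in k if x[0]=="top"],.016,0,[.1,.55,.25]))
E
python3 fit.py
```

```text
top [ 0.2368  0.5211 -0.0085] [0.5865 0.7062]
scene [ 0.2523  0.5248 -0.0095] [0.4108 0.569 ]
both [ 0.2411  0.5222 -0.0087] [0.5394 0.9089]
[[ 0.6229  1.1227]
 [ 1.663   1.0049]
 [ 0.391  -1.2641]
 [ 0.0385 -1.449 ]
 [-0.9761 -0.2821]
 [ 0.3143 -1.228 ]
 [ 0.6817 -1.4113]
 [-0.5775  0.0588]
 [-0.3043 -0.5223]
 [-0.6222 -1.2164]
 [ 0.326  -0.8893]
 [-0.104   0.1255]
 [-0.3139 -0.5445]
 [ 0.7033 -0.2162]
 [-0.076  -1.311 ]
 [-1.8247 -1.7496]
 [-0.0901 -1.8363]
 [-0.1663 -1.4965]
 [-0.677  -0.35  ]
 [-0.3152 -0.0989]]
tray (array([-0.1277,  0.5376, -0.278 ]), array([[ 0.1685,  0.4942],
       [-0.3557,  0.1641],
       [-0.4129, -0.0833],
       [ 0.6564, -0.517 ]]))
bank (array([0.1783, 0.5264, 0.2788]), array([[-0.6663, -0.5429],
       [ 0.9597, -0.3918],
       [ 0.0771, -2.7915],
       [-0.9347, -0.5602],
       [-1.2019, -3.5733],
       [ 0.7572, -0.3138],
       [-0.7818, -1.2259],
       [ 0.0452, -0.0864]]))
bank-top (array([0.1761, 0.5255, 0.2787]), array([[-0.7783, -0.0229],
       [ 1.0192,  0.0426],
       [ 0.644 ,  0.1901],
       [-0.6455, -0.8166],
       [-0.0749,  0.3903]]))
```

```bash
cat > ov.py <<'E'
from fit import *
import sys
def draw(cam,im,k,x0,y0,pts,col):
    p=(proj(cam,pts)-[x0,y0]+.5)*k-.5
    cv2.polylines(im,[np.round(p*16).astype(np.int32)],True,col,1,cv2.LINE_AA,shift=4)
def rect(x0,x1,y0,y1,z): return np.array([[x0,y0,z],[x1,y0,z],[x1,y1,z],[x0,y1,z]])
def models(face,bank,tray):
    o=[]
    F=lambda p:T(p,*face,.085,np.pi/6)
    o+= [(F(rect(-.038,.038,-.111,.111,0)),(0,0,255)),(F(rect(-.024,.024,-.098,-.008,0)),(0,255,0)),(F(rect(-.024,.024,.008,.098,0)),(0,255,0)),(F(rect(.038,.038,-.111,.111,-.021)),(0,0,255))]
    B=lambda p:T(p,*bank,.01)
    o+=[(B(rect(-.118,.118,-.013,.013,.006)),(0,0,255)),(B(rect(-.11,.045,-.005,.005,.030)),(0,255,0)),(B(rect(-.11,-.1,-.005,.005,.060)),(255,255,0))]
    o+=[(T(rect(-.069,.069,-.079,.079,.024),*tray,.01),(0,0,255)),(T(rect(-.065,.065,-.075,.075,.004),*tray,.01),(0,255,0)),(T(rect(-.069,.069,-.079,.079,.0),*tray,.01),(0,255,255))]
    o+=[(rect(.345,.85,-.4,.4,.01),(255,0,255)),(np.array([[.345,-.4,.098],[.345,.4,.098]]),(255,0,255)),(np.array([[.345,-.4,.077],[.85,-.4,.077]]),(255,0,255)),(np.array([[.345,.4,.077],[.85,.4,.077]]),(255,0,255))]
    return o
def crop(cam,file,x0,y0,x1,y1,k,out,ms):
    im=cv2.imread(file)[y0:y1,x0:x1]; im=cv2.resize(im,None,fx=k,fy=k,interpolation=cv2.INTER_CUBIC)
    for p,c in ms: draw(cam,im,k,x0,y0,p,c)
    cv2.imwrite(out,im)
if __name__=="__main__":
    ms=models([.2411,.5222,-.0087],[.177,.526,.2788],[-.1277,.5376,-.278])
    crop("top","pics/top0.png",220,140,370,235,5,"pics/o1.png",ms)
    crop("top","pics/top0.png",120,130,190,260,4,"pics/o2.png",ms)
    crop("scene","pics/scene0.png",240,175,345,285,5,"pics/o3.png",ms)
    crop("scene","pics/scene0.png",330,130,430,205,6,"pics/o4.png",ms)
    crop("scene","pics/scene0.png",0,0,560,420,1.4,"pics/o5.png",ms)
    crop("top","pics/top0.png",0,0,560,420,1.4,"pics/o6.png",ms)
E
python3 ov.py
```

```text
(no output)
```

View pics/o1.png

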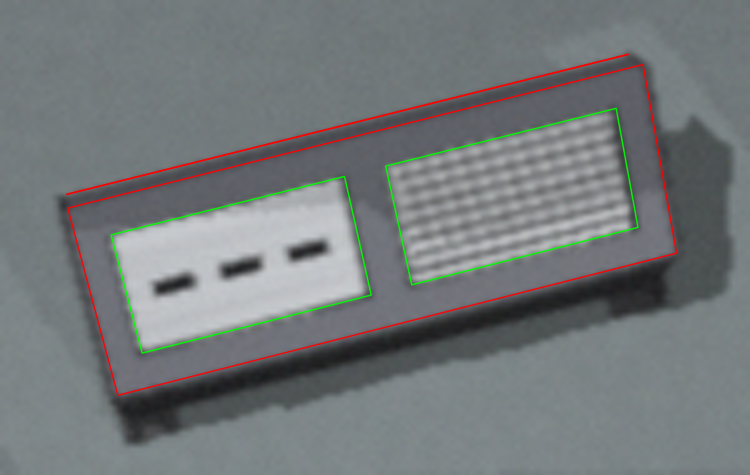

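View pics/o2.png

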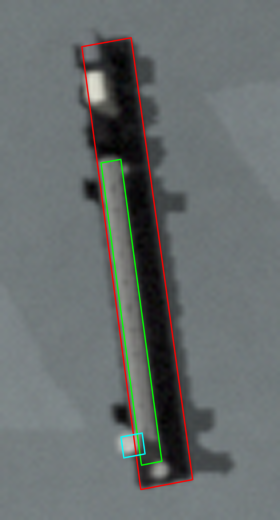

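View pics/o3.png

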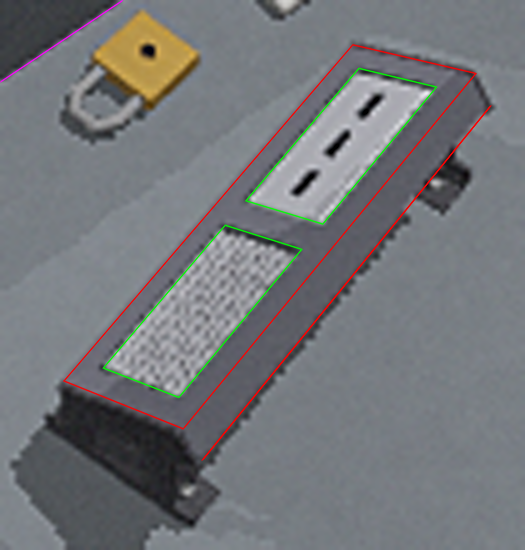

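View pics/o4.png

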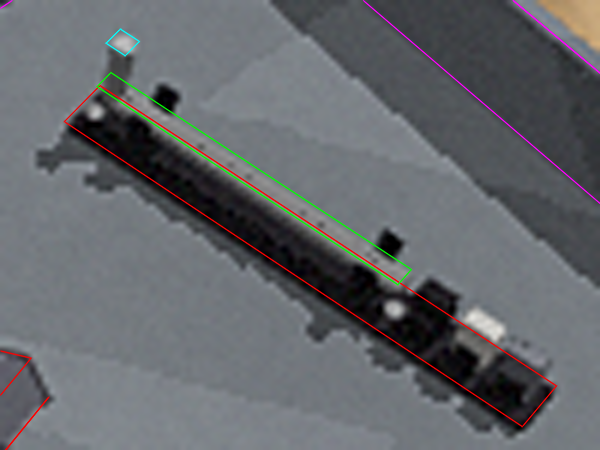

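View pics/o5.png

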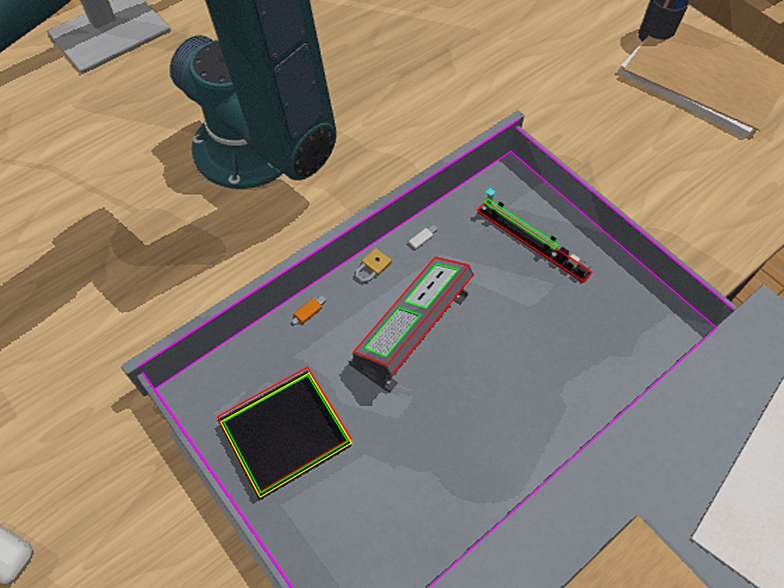

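View pics/o6.png

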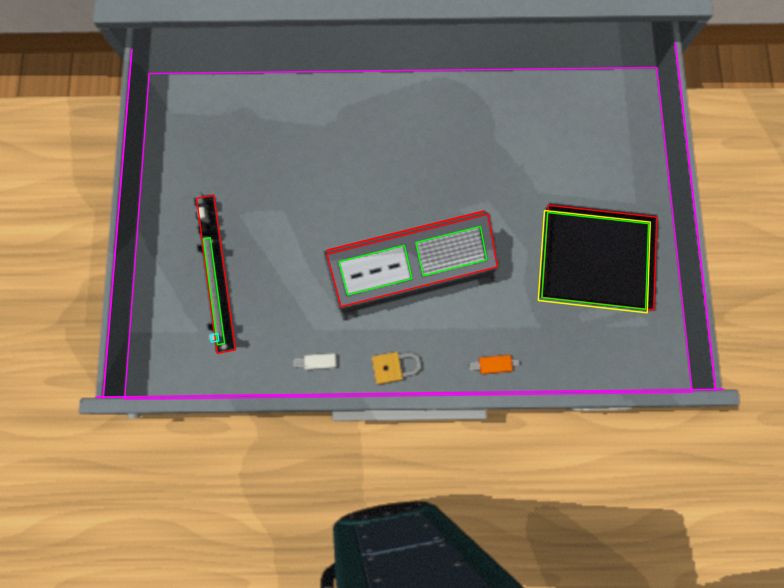

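```bash
cat > mv.py <<'E'
from fit import *
FACE=[.2411,.5222,-.0087]; BANK=[.177,.526,.2788]; TRAY=[-.1277,.5376,-.278]
def faceR(): return R.from_euler('z',FACE[0])*R.from_euler('y',-np.pi/6)
def facep(p): return T([p],*FACE,.085,np.pi/6)[0]
def delta(pos,Rd,ob=None):
    ob=ob or robot.get_obs(); R0=R.from_euler('xyz',ob['ee_rot'])
    s=R0.inv().apply(np.array(pos)-ob['tool_pos'])*100
    r=(R0.inv()*Rd).as_rotvec()
    print("t",round(ob['time'],2),"pos",ob['tool_pos'],"F",ob['wrist_force'],"w",round(ob['width'],4))
    print("shift cm",s,"rot",r,"| rows lin %.1f rot %.1f"%(np.linalg.norm(s)/4.17,np.linalg.norm(r)/.125)); return s,r
down=lambda yaw: R.from_euler('xyz',[np.pi,0,yaw])
E
python3 - <<'E'
from mv import *
g=T([[-.043,0,0]],*BANK,0)[0]; print(g)
delta([g[0],g[1],.15],down(.177))
E
```

```text
[0.4837 0.2712 0.    ]
t 0.1 pos [ 0.1369 -0.5322  0.2184] F [-0.2422 -0.2449  0.2674] w 0.0938
shift cm [ 53.5956 -69.1591   6.9872] rot [-0.002  -0.0001  0.0748] | rows lin 21.0 rot 0.6
```

Call:
apply_moves(moves=[[[2.4, -3.1, 0], [0, 0, 0.007], 1], [[4.8, -6.2, 0], [0, 0, 0.014], 1], [[7.2, -9.3, 0], [0, 0, 0.021], 1], [[9.6, -12.4, 0], [0, 0, 0.028], 1], [[12, -15.5, 0], [0, 0, 0.035], 1], [[14.4, -18.6, 0], [0, 0, 0.042], 1], [[16.8, -21.7, 0], [0, 0, 0.049], 1], [[19.2, -24.8, 0], [0, 0, 0.056], 1], [[21.6, -27.9, 0], [0, 0, 0.063], 1], [[24, -31, 0], [0, 0, 0.075], 1]])

```text
time: 0.93
tool_pos: [0.2922, -0.1707, 0.2192]
ee_rot: [3.142, -0.0, 0.175]
wrist_force: [-0.2, -0.3, -0.0]
width: 0.094
```

```bash
python3 - <<'E'
from mv import *
g=T([[-.043,0,0]],*BANK,0)[0]
delta([g[0],g[1],.15],down(.177)); print(robot.get_obs()['joint_positions'])
E
```

```text
t 0.93 pos [ 0.2922 -0.1707  0.2192] F [-0.1865 -0.2826 -0.0376] w 0.094
shift cm [ 26.5668 -40.178    6.917 ] rot [ 0.0001 -0.0002 -0.0016] | rows lin 11.7 rot 0.0
[-0.697  -0.4032  1.7944  0.0001  1.7502  0.6984]
```

Call:
apply_moves(moves=[[[2.2, -3.3, 0], [0, 0, 0], 1], [[4.4, -6.6, 0], [0, 0, 0], 1], [[6.6, -9.9, 0], [0, 0, 0], 1], [[8.8, -13.2, 0], [0, 0, 0], 1], [[11, -16.5, 0], [0, 0, 0], 1], [[13.2, -19.8, 0.5], [0, 0, 0], 1], [[15.4, -23.1, 1], [0, 0, 0], 1], [[17.6, -26.4, 2], [0, 0, 0], 1], [[19.8, -29.7, 3], [0, 0, 0], 1], [[22, -33, 4], [0, 0, 0], 1]])

```text
time: 1.77
tool_pos: [0.4508, 0.193, 0.1786]
ee_rot: [3.141, 0.0, 0.178]
wrist_force: [0.9, -0.3, 0.7]
width: 0.0938
```

```bash
python3 - <<'E'
from mv import *
g=T([[-.043,0,0]],*BANK,0)[0]
delta([g[0],g[1],.09],down(.177))
E
```

```text
t 1.77 pos [0.4508 0.193  0.1786] F [ 0.9357 -0.2631  0.6959] w 0.0938
shift cm [ 4.619  -7.1181  8.8587] rot [0.0004 0.0003 0.0006] | rows lin 2.9 rot 0.0
```

Call:
apply_moves(moves=[[[2, -3, 1], [0, 0, 0], 1], [[4, -6, 3], [0, 0, 0], 1], [[4.6, -7.1, 6], [0, 0, 0], 1], [[4.6, -7.1, 8], [0, 0, 0], 1], [[4.6, -7.1, 9], [0, 0, 0], 1], [[4.6, -7.1, 9], [0, 0, 0], 1], [[4.6, -7.1, 9], [0, 0, 0], 1], [[4.6, -7.1, 9], [0, 0, 0], 1], [[4.6, -7.1, 9], [0, 0, 0], 1], [[4.6, -7.1, 9], [0, 0, 0], 1]])

```text
time: 2.6
tool_pos: [0.4846, 0.2688, 0.0915]
ee_rot: [-3.141, -0.004, 0.176]
wrist_force: [-0.7, -0.5, -0.6]
width: 0.0938
```

```bash
python3 - <<'E'
from mv import *
g=T([[-.043,0,0]],*BANK,0)[0]
delta([g[0],g[1],.037],down(.177))
for n in("scene","top"):
    cv2.imwrite(f"pics/{n}1.png",optics.snapshot(n)[:,:,::-1])
s=cv2.imread("pics/scene1.png")[90:240,290:480]; t=cv2.imread("pics/top1.png")[120:280,90:240]
cv2.imwrite("pics/c1.png",np.hstack([cv2.resize(s,(500,395),interpolation=2),cv2.resize(t,(300,395))]))
E
```

```text
t 2.6 pos [0.4846 0.2688 0.0915] F [-0.6967 -0.4802 -0.6169] w 0.0938
shift cm [-0.0684 -0.2479  5.4489] rot [-0.0007 -0.0035 -0.001 ] | rows lin 1.3 rot 0.0
```

View pics/c1.png

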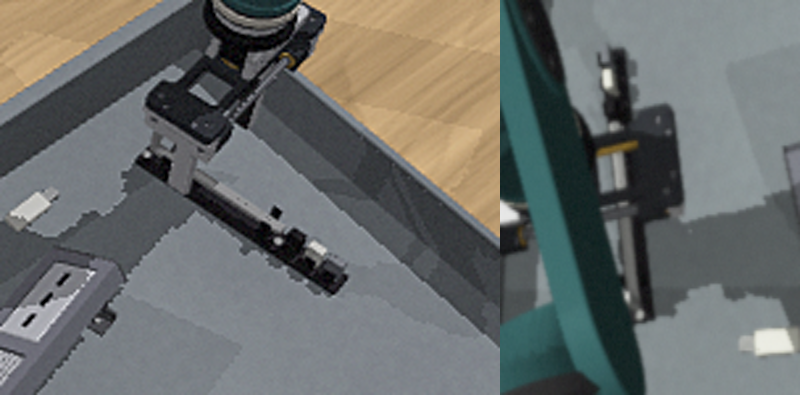

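Call:
apply_moves(moves=[[[0, -0.2, 0.6], [0, 0, 0], 1], [[0, -0.2, 1.4], [0, 0, 0], 1], [[0, -0.2, 2.4], [0, 0, 0], 1], [[0, -0.2, 3.4], [0, 0, 0], 1], [[0, -0.2, 4.4], [0, 0, 0], 1], [[0, -0.2, 5], [0, 0, 0], 1], [[0, -0.2, 5.3], [0, 0, 0], 1], [[0, -0.2, 5.4], [0, 0, 0], 1], [[0, -0.2, 5.4], [0, 0, 0], 0.6], [[0, -0.2, 5.4], [0, 0, 0], 0.3]])

```text
time: 3.53
tool_pos: [0.4836, 0.271, 0.0359]
ee_rot: [-3.141, -0.001, 0.177]
wrist_force: [0.5, -0.3, -0.5]
width: 0.0839
```

Call:
apply_moves(moves=[[[0, 0, 0], [0, 0, 0], 0], [[0, 0, 0], [0, 0, 0], 0], [[0, 0, 0], [0, 0, 0], 0], [[0, 0, 0], [0, 0, 0], 0], [[0, 0, 0], [0, 0, 0], 0], [[0, 0, 0], [0, 0, 0], 0], [[0, 0, 0], [0, 0, 0], 0], [[0, 0, 0], [0, 0, 0], 0], [[0, 0, 0], [0, 0, 0], 0], [[0, 0, 0], [0, 0, 0], 0]])

```text
time: 4.37
tool_pos: [0.4832, 0.2708, 0.0354]
ee_rot: [3.141, -0.0, 0.177]
wrist_force: [0.9, -0.2, -0.1]
width: 0.0175
```

```bash
python3 - <<'E'
from mv import *
g=T([[-.043,0,0]],*BANK,0)[0]
delta([g[0],g[1],.037],down(.177))
E
```

```text
t 4.37 pos [0.4832 0.2708 0.0354] F [ 0.8624 -0.198  -0.0906] w 0.0175
shift cm [ 0.0526 -0.0305 -0.1553] rot [ 0.0001 -0.     -0.0002] | rows lin 0.0 rot 0.0
```

Call:
apply_moves(moves=[[[0, 0, 0], [0, 0, 0], 0], [[0, 0, 0], [0, 0, 0], 0], [[0, 0, 0], [0, 0, 0], 0], [[0, 0, 0], [0, 0, 0], 0], [[0, 0, -0.3], [0, 0, 0], 0], [[0, 0, -0.6], [0, 0, 0], 0], [[0, 0, -1], [0, 0, 0], 0], [[0, 0, -1.5], [0, 0, 0], 0], [[0, 0, -2], [0, 0, 0], 0], [[0, 0, -3], [0, 0, 0], 0]])

```text
time: 5.2
tool_pos: [0.4826, 0.2705, 0.0652]
ee_rot: [3.141, 0.002, 0.177]
wrist_force: [-1.2, 0.0, -1.5]
width: 0.0093
```

```bash
python3 - <<'E'
from mv import *
ob=robot.get_obs(); print(ob)
E
```

```text
{'time': 5.2, 'joint_positions': array([ 0.4085,  0.1768,  1.5829, -0.0001,  1.3839,  1.8026]), 'qvel': array([ 0.0007, -0.1159, -0.1465,  0.0007,  0.2519, -0.0005]), 'joint_torque': array([ -0.0082, -36.6771, -29.1671,  -0.0027,  -0.3969,  -0.0001]), 'tool_pos': array([0.4826, 0.2705, 0.0652]), 'ee_rot': array([3.141 , 0.0019, 0.1767]), 'wrist_force': array([-1.2196,  0.0123, -1.5228]), 'wrist_torque': array([-0.0417,  0.0282, -0.0143]), 'width': 0.009343110870156301}
```

```bash
cat >> mv.py <<'E'
def pushpose(s,d,gx=.0615,y=-.053): return facep([s+gx,y,-d]), faceR()*R.from_euler('x',np.pi)
E
python3 - <<'E'
from mv import *
p,Rd=pushpose(.09,.064); print(p,Rd.as_euler('xyz')); 
s,r=delta([p[0],p[1],.22],Rd)
print(pushpose(0,.064)[0],pushpose(0,.064-.025)[0])
E
```

```text
[ 0.6933 -0.0212  0.1053] [ 3.1416 -0.5236  0.2411]
t 5.2 pos [0.4826 0.2705 0.0652] F [-1.2196  0.0123 -1.5228] w 0.0093
shift cm [ 15.5911  32.4303 -15.4907] rot [ 0.0174  0.5253 -0.0627] | rows lin 9.4 rot 4.2
[ 0.6176 -0.0398  0.0603] [ 0.6055 -0.0428  0.082 ]
```

Call:
apply_moves(moves=[[[0, 0, -3], [0, 0, 0], 0], [[0, 0, -6], [0, 0, 0], 0], [[0, 0, -9], [0, 0, 0], 0], [[1, 2, -12], [0, 0.05, 0], 0], [[2.5, 5, -14], [0, 0.1, 0], 0], [[4, 8.5, -15], [0, 0.2, -0.01], 0], [[5.7, 12, -15.5], [0, 0.3, -0.02], 0], [[7.4, 15.5, -15.5], [0.01, 0.4, -0.04], 0], [[9.1, 19, -15.5], [0.015, 0.5, -0.05], 0], [[10.8, 22.5, -15.5], [0.017, 0.525, -0.063], 0]])

```text
time: 6.03
tool_pos: [0.626, 0.0669, 0.2188]
ee_rot: [-3.141, -0.524, 0.242]
wrist_force: [0.3, 0.9, -2.5]
width: 0.0098
```

```bash
python3 - <<'E'
from mv import *
p,Rd=pushpose(.09,.064)
s,r=delta([p[0],p[1],.18],Rd)
print(robot.get_obs()['joint_positions'])
E
```

```text
t 6.03 pos [0.626  0.0669 0.2188] F [ 0.2674  0.9251 -2.4912] w 0.0098
shift cm [ 1.8916 10.1709  5.5706] rot [-0.0006 -0.0008  0.0009] | rows lin 2.8 rot 0.0
[-0.0653 -0.0944  1.6427  0.1714  1.0955  1.2235]
```

Call:
apply_moves(moves=[[[0.4, 3, 1], [0, 0, 0], 0], [[0.9, 6, 3], [0, 0, 0], 0], [[1.5, 8.5, 4.5], [0, 0, 0], 0], [[1.9, 10.2, 5.4], [0, 0, 0], 0], [[1.9, 10.2, 5.6], [0, 0, 0], 0], [[1.9, 10.2, 5.6], [0, 0, 0], 0], [[1.9, 10.2, 5.6], [0, 0, 0], 0], [[1.9, 10.2, 5.6], [0, 0, 0], 0], [[1.9, 10.2, 5.6], [0, 0, 0], 0], [[1.9, 10.2, 5.6], [0, 0, 0], 0]])

```text
time: 6.87
tool_pos: [0.6965, -0.019, 0.1826]
ee_rot: [3.141, -0.526, 0.243]
wrist_force: [-0.5, 0.4, -0.9]
width: 0.01
```

```bash
cat > kv.py <<'E'
# overlay of key as believed in gripper
from ov import *; from mv import *
def keyml(gx=.0615,gz=0,ob=None):
    ob=ob or robot.get_obs(); R0=R.from_euler('xyz',ob['ee_rot'])
    f=lambda P: R0.apply(np.array(P))+ob['tool_pos']
    # tool coords: key x = tool x; key z = -tool z
    K=lambda x,y,z:[x-gx,-y,gz-z]
    return [(f([K(-.005,-.005,0),K(.15,-.005,0),K(.15,.005,0),K(-.005,.005,0)]),(0,255,0)),(f([K(-.005,0,0),K(-.005,0,.035),K(.005,0,.035),K(.005,0,.005)]),(255,255,0))]
def look(tag,boxes,**k):
    ms=models(FACE,BANK,TRAY)[:4]+keyml(**k)
    o=[]
    for n,(x0,y0,x1,y1) in boxes.items():
        im=optics.snapshot(n)[:,:,::-1]; cv2.imwrite(f"pics/{n}{tag}.png",im)
        kk=min(800/(x1-x0),600/(y1-y0)); 
        crop(n,f"pics/{n}{tag}.png",x0,y0,x1,y1,kk,f"pics/{n}{tag}_c.png",ms)
E
python3 - <<'E'
from kv import *
p,Rd=pushpose(.09,.064)
delta(p,Rd); look("2",{"scene":(230,130,390,250),"top":(210,80,370,220)})
E
```

```text
t 6.87 pos [ 0.6965 -0.019   0.1826] F [-0.5077  0.4141 -0.8731] w 0.01
shift cm [-4.1949  0.1337  6.5039] rot [-0.0003 -0.0027  0.0018] | rows lin 1.9 rot 0.0
```

View pics/scene2_c.png

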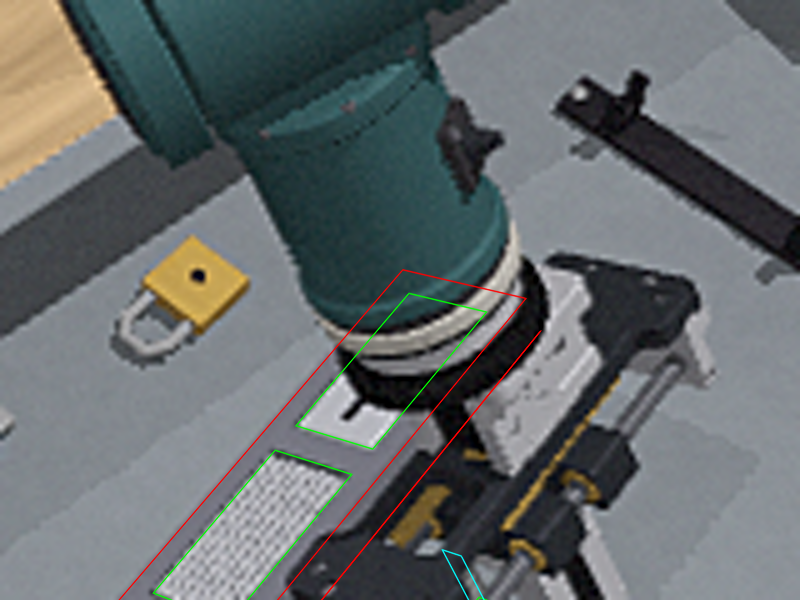

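View pics/top2_c.png

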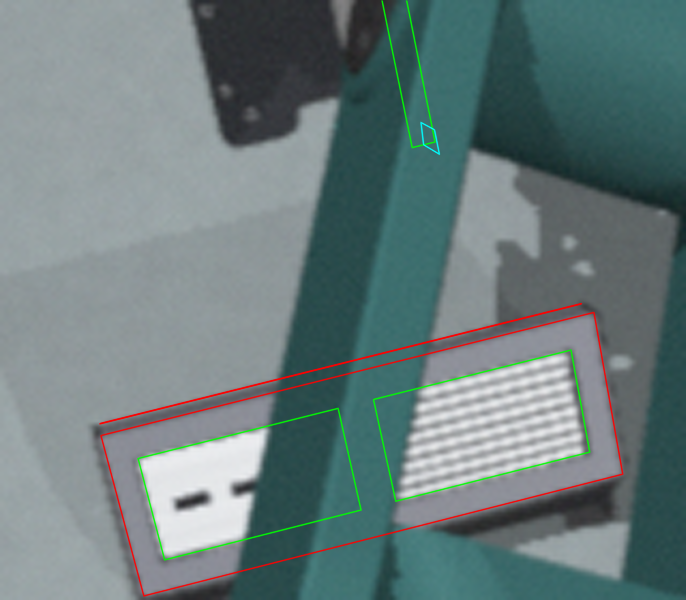

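```bash
python3 - <<'E'
from kv import *
crop("scene","pics/scene2.png",280,210,400,300,6.6,"pics/s2b.png",keyml())
E
```

```text
(no output)
```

View pics/s2b.png

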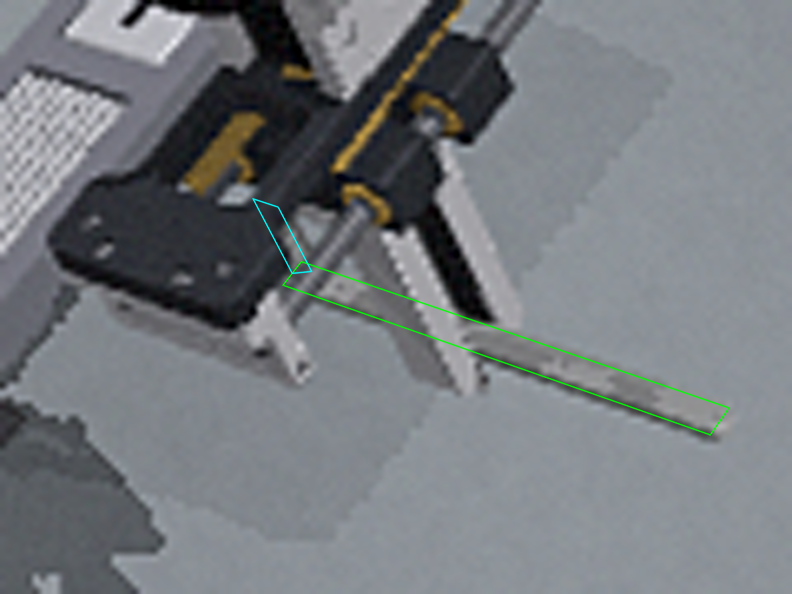

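Call:
apply_moves(moves=[[[-0.8, 0.1, 1.5], [0, 0, 0], 0], [[-1.8, 0.1, 3], [0, 0, 0], 0], [[-2.8, 0.1, 4.5], [0, 0, 0], 0], [[-3.6, 0.1, 5.7], [0, 0, 0], 0], [[-4.2, 0.1, 6.4], [0, 0, 0], 0], [[-4.2, 0.1, 6.5], [0, 0, 0], 0], [[-4.2, 0.1, 6.5], [0, 0, 0], 0], [[-4.2, 0.1, 6.5], [0, 0, 0], 0], [[-4.2, 0.1, 6.5], [0, 0, 0], 0], [[-4.2, 0.1, 6.5], [0, 0, 0], 0]])

```text
time: 7.8
tool_pos: [0.6942, -0.0221, 0.106]
ee_rot: [3.14, -0.528, 0.242]
wrist_force: [0.4, -0.1, -1.7]
width: 0.0098
```

```bash
python3 - <<'E'
from kv import *
p,Rd=pushpose(.0,.064)
delta(p,Rd); look("3",{"scene":(240,170,400,290)})
E
```

```text
t 7.8 pos [ 0.6942 -0.0221  0.106 ] F [ 0.3641 -0.0562 -1.681 ] w 0.0098
shift cm [-9.089  -0.1111 -0.0049] rot [ 0.0009 -0.0041  0.0008] | rows lin 2.2 rot 0.0
```

View pics/scene3_c.png

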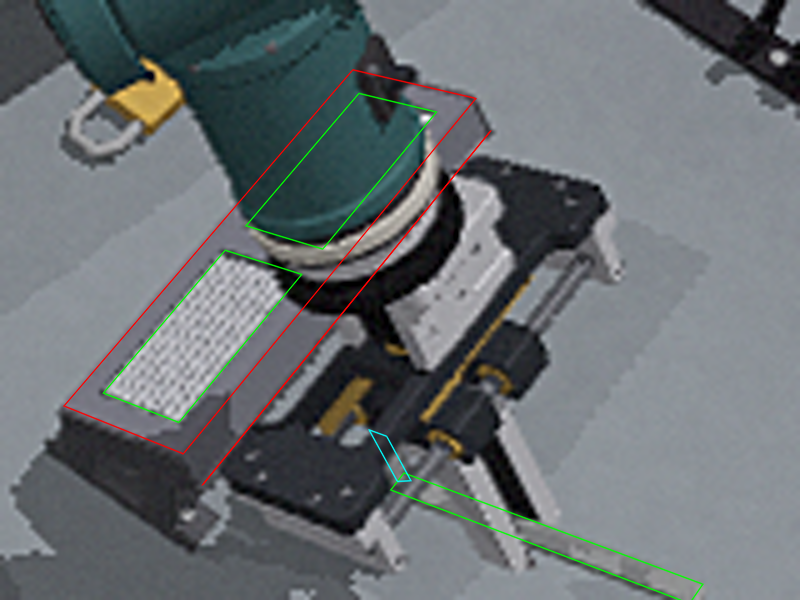

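Call:
apply_moves(moves=[[[-0.5, 0, 0], [0, 0, 0], 0], [[-1, 0, -0.1], [0, -0.003, 0], 0], [[-1.7, -0.1, -0.2], [0, -0.003, 0], 0], [[-2.4, -0.1, -0.2], [0, -0.003, 0], 0], [[-3.1, -0.1, -0.2], [0, -0.003, 0], 0], [[-3.8, -0.1, -0.2], [0, -0.003, 0], 0], [[-4.5, -0.1, -0.2], [0, -0.003, 0], 0], [[-5.2, -0.1, -0.2], [0, -0.003, 0], 0], [[-5.8, -0.1, -0.2], [0, -0.003, 0], 0], [[-6, -0.1, -0.2], [0, -0.003, 0], 0]])

```text
time: 8.68
tool_pos: [0.6403, -0.0337, 0.0748]
ee_rot: [-3.141, -0.521, 0.241]
wrist_force: [-0.0, 0.1, -0.4]
width: 0.0095
```

```bash
python3 - <<'E'
from kv import *
p,Rd=pushpose(.0,.062)
delta(p,Rd); look("4",{"scene":(230,170,390,290)})
E
```

```text
t 8.68 pos [ 0.6403 -0.0337  0.0748] F [-0.0396  0.1411 -0.3762] w 0.0095
shift cm [-2.7581  0.0517 -0.115 ] rot [-0.0006  0.003  -0.0004] | rows lin 0.7 rot 0.0
```

View pics/scene4_c.png

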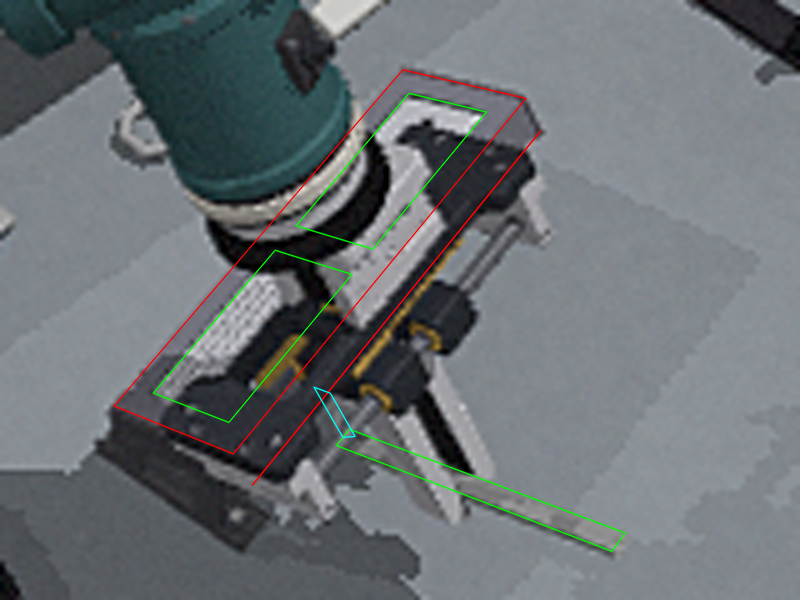

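Call:
apply_moves(moves=[[[-0.4, 0, 0], [0, 0, 0], 0], [[-0.8, 0, 0], [0, 0, 0], 0], [[-1.2, 0, 0], [0, 0, 0], 0], [[-1.6, 0.05, 0], [0, 0, 0], 0], [[-2, 0.05, -0.05], [0, 0, 0], 0], [[-2.4, 0.05, -0.05], [0, 0, 0], 0], [[-2.7, 0.05, -0.05], [0, 0, 0], 0], [[-2.75, 0.05, -0.05], [0, 0, 0], 0], [[-2.75, 0.05, -0.05], [0, 0, 0], 0], [[-2.75, 0.05, -0.05], [0, 0, 0], 0]])

```text
time: 9.57
tool_pos: [0.6186, -0.0399, 0.0628]
ee_rot: [3.141, -0.523, 0.241]
wrist_force: [0.2, 0.1, -1.6]
width: 0.0094
```

```bash
python3 - <<'E'
from kv import *
p,Rd=pushpose(.0,.062)
delta(p,Rd); print(robot.get_obs()['wrist_torque']);look("5",{"scene":(230,170,390,290)})
E
```

```text
t 9.57 pos [ 0.6186 -0.0399  0.0628] F [ 0.1883  0.0722 -1.6004] w 0.0094
shift cm [-0.2011 -0.0315 -0.0285] rot [0.0001 0.001  0.0002] | rows lin 0.0 rot 0.0
[-0.0987  0.3229  0.0247]
```

View pics/scene5_c.png

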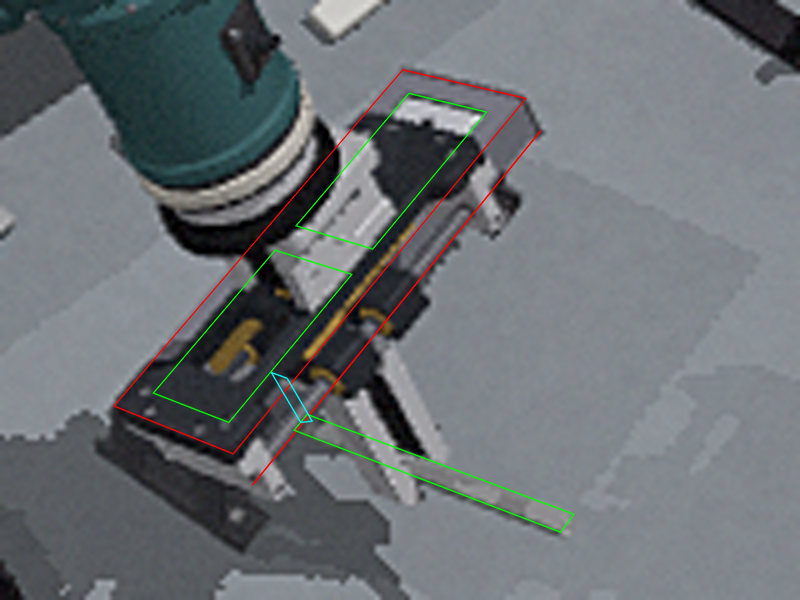

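Call:
apply_moves(moves=[[[-0.2, 0, -0.1], [0, 0, 0], 0], [[-0.2, 0, -0.2], [0, 0, 0], 0], [[-0.2, 0, -0.3], [0, 0, 0], 0], [[-0.2, 0, -0.5], [0, 0, 0], 0], [[-0.2, 0, -0.6], [0, 0, 0], 0], [[-0.2, 0, -0.7], [0, 0, 0], 0], [[-0.2, 0, -0.8], [0, 0, 0], 0], [[-0.2, 0, -0.9], [0, 0, 0], 0], [[-0.2, 0, -1], [0, 0, 0], 0], [[-0.2, 0, -1.1], [0, 0, 0], 0]])

```text
time: 10.45
tool_pos: [0.6112, -0.0416, 0.071]
ee_rot: [-3.141, -0.522, 0.241]
wrist_force: [0.2, 0.2, -3.8]
width: 0.0095
```

```bash
python3 - <<'E'
from kv import *
p,Rd=pushpose(.0,.042)
delta(p,Rd); print(robot.get_obs()['wrist_torque'])
E
```

```text
t 10.45 pos [ 0.6112 -0.0416  0.071 ] F [ 0.219   0.1908 -3.8275] w 0.0095
shift cm [ 0.0404 -0.0167 -0.9422] rot [-0.0002  0.0017  0.0001] | rows lin 0.2 rot 0.0
[-0.1056  0.2373  0.0569]
```

Call:
apply_moves(moves=[[[0, 0, -0.1], [0, 0, 0], 0], [[0, 0, -0.2], [0, 0, 0], 0], [[0, 0, -0.3], [0, 0, 0], 0], [[0, 0, -0.4], [0, 0, 0], 0], [[0, 0, -0.5], [0, 0, 0], 0], [[0, 0, -0.6], [0, 0, 0], 0], [[0, 0, -0.7], [0, 0, 0], 0], [[0, 0, -0.8], [0, 0, 0], 0], [[0, 0, -0.8], [0, 0, 0], 0], [[0, 0, -0.8], [0, 0, 0], 0]])

```text
time: 11.28
tool_pos: [0.6074, -0.0425, 0.0781]
ee_rot: [-3.142, -0.522, 0.241]
wrist_force: [0.9, -0.0, -3.1]
width: 0.0098
```

```bash
python3 - <<'E'
from kv import *
p,Rd=pushpose(.0,.042)
delta(p,Rd); print(robot.get_obs()['wrist_torque']);look("6",{"scene":(230,170,390,290),"top":(220,120,370,230)})
E
```

```text
t 11.28 pos [ 0.6074 -0.0425  0.0781] F [ 0.8987 -0.0133 -3.1274] w 0.0098
shift cm [ 0.0338 -0.0173 -0.1332] rot [-0.0002  0.0017  0.0002] | rows lin 0.0 rot 0.0
[-0.043   0.3249  0.0041]
```

View pics/scene6_c.png

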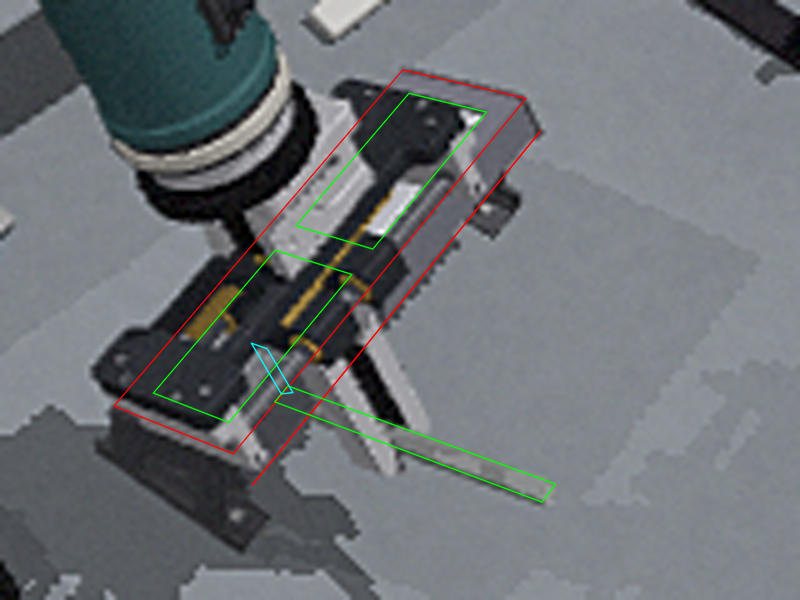

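View pics/top6_c.png

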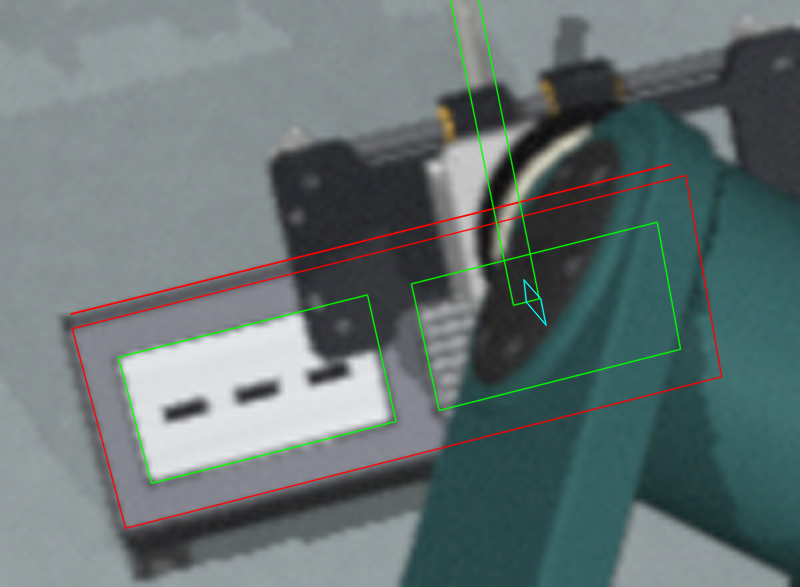

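Call:
apply_moves(moves=[[[0, 0, -0.05], [0, 0, 0], 0], [[0, 0, -0.1], [0, 0, 0], 0], [[0, 0, -0.15], [0, 0, 0], 0], [[0, 0, -0.2], [0, 0, 0], 0], [[0, 0, -0.2], [0, 0, 0], 0], [[0, 0, -0.2], [0, 0, 0], 0], [[0, 0, -0.2], [0, 0, 0], 0], [[0, 0, -0.1], [0, 0, 0], 0], [[0, 0, 0], [0, 0, 0], 0], [[0, 0, 0.2], [0, 0, 0], 0]])

```text
time: 12.22
tool_pos: [0.609, -0.0425, 0.0771]
ee_rot: [3.141, -0.524, 0.242]
wrist_force: [0.5, -0.0, -0.6]
width: 0.0097
```

```bash
python3 - <<'E'
from kv import *
p,Rd=pushpose(.0,.062)
delta(p,Rd); print(robot.get_obs()['wrist_torque'])
E
```

```text
t 12.22 pos [ 0.609  -0.0425  0.0771] F [ 0.5065 -0.0237 -0.6099] w 0.0097
shift cm [-0.0596 -0.0593  1.705 ] rot [0.0008 0.0001 0.0005] | rows lin 0.4 rot 0.0
[-0.0992  0.3095  0.0223]
```

Call:
apply_moves(moves=[[[0, 0, 0.3], [0, 0, 0], 0], [[0, 0, 0.7], [0, 0, 0], 0], [[0, 0, 1.1], [0, 0, 0], 0], [[0, 0, 1.5], [0, 0, 0], 0], [[0, 0, 1.8], [0, 0, 0], 0], [[0, 0, 1.8], [0, 0, 0], 0], [[0.3, 0, 1.8], [0, 0, 0], 0], [[1, 0, 1.8], [0, 0, 0], 0], [[2, 0, 1.8], [0, 0, 0], 0], [[3.5, 0, 1.8], [0, 0, 0], 0]])

```text
time: 13.05
tool_pos: [0.6469, -0.0328, 0.0784]
ee_rot: [-3.141, -0.522, 0.241]
wrist_force: [1.2, 1.1, -1.5]
width: 0.01
```

```bash
python3 - <<'E'
from kv import *
p,Rd=pushpose(.1,.064)
delta(p,Rd); look("7",{"scene":(230,170,390,290)})
E
```

```text
t 13.05 pos [ 0.6469 -0.0328  0.0784] F [ 1.1947  1.1484 -1.4751] w 0.01
shift cm [ 6.4927 -0.0189  0.044 ] rot [-0.0001  0.002  -0.0004] | rows lin 1.6 rot 0.0
```

View pics/scene7_c.png

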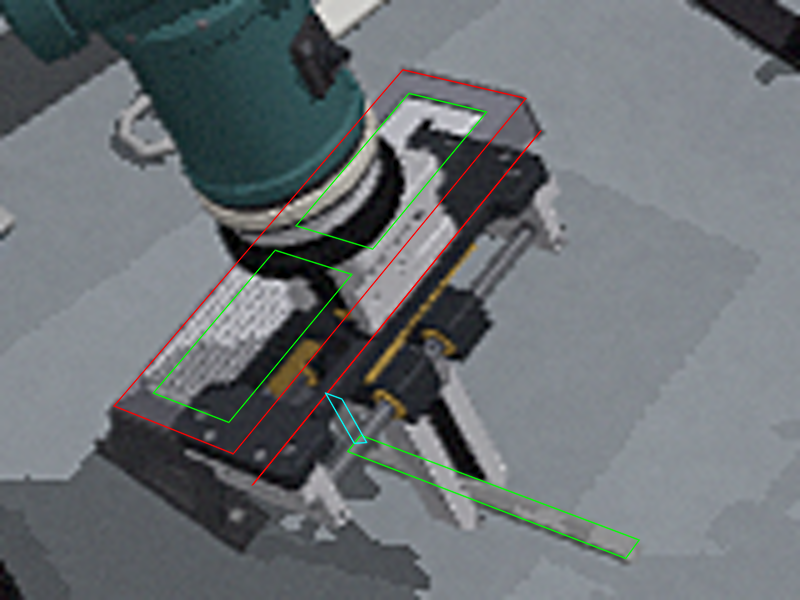

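```bash
python3 - <<'E'
from kv import *
delta([.715,-.015,.10],down(.2411))
E
```

```text
t 13.1 pos [ 0.6509 -0.0328  0.0821] F [ 1.8161 -0.245   1.1235] w 0.0097
shift cm [ 6.6468 -0.1986  1.8114] rot [ 0.0023 -0.5286  0.0001] | rows lin 1.7 rot 4.2
```

Call:
apply_moves(moves=[[[2, 0, 0], [0, 0, 0], 0], [[4, 0, 0], [0, 0, 0], 0], [[6, 0, 0], [0, 0, 0], 0], [[6.5, 0, 0.4], [0, -0.05, 0], 0], [[6.6, -0.1, 0.8], [0, -0.15, 0], 0], [[6.6, -0.2, 1.2], [0, -0.25, 0], 0], [[6.6, -0.2, 1.6], [0, -0.35, 0], 0], [[6.6, -0.2, 1.8], [0, -0.45, 0], 0], [[6.6, -0.2, 1.8], [0, -0.525, 0], 0], [[6.6, -0.2, 1.8], [0, -0.527, 0], 0]])

```text
time: 13.93
tool_pos: [0.7132, -0.0139, 0.0943]
ee_rot: [-3.141, 0.005, 0.243]
wrist_force: [0.1, 0.1, -1.5]
width: 0.0099
```

```bash
python3 - <<'E'
from kv import *
delta([.72,-.014,.0265],down(.2411))
look("8",{"scene":(230,170,430,320)})
E
```

```text
t 13.93 pos [ 0.7132 -0.0139  0.0943] F [ 0.1467  0.1056 -1.5149] w 0.0099
shift cm [0.6875 0.1758 6.7773] rot [-0.0001  0.0052  0.0019] | rows lin 1.6 rot 0.0
```

View pics/scene8_c.png

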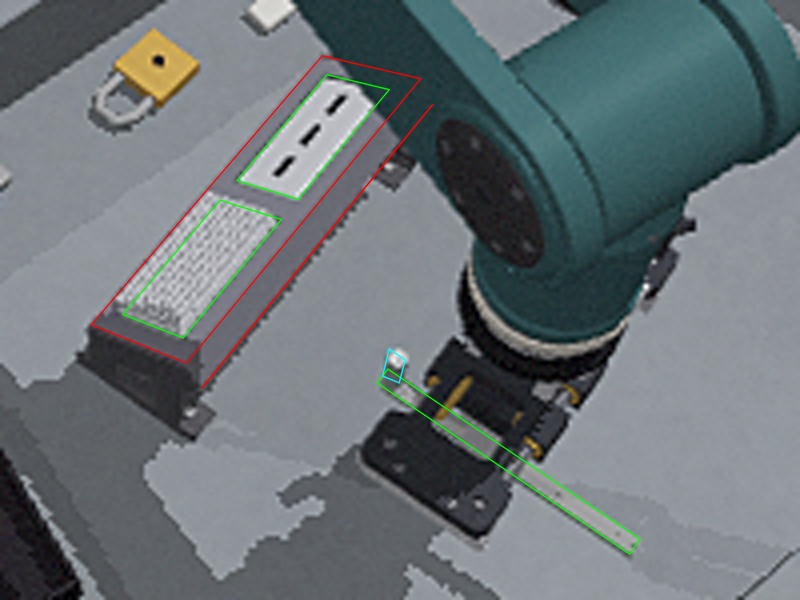

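Call:
apply_moves(moves=[[[0.3, 0.1, 0.8], [0, 0, 0], 0], [[0.6, 0.1, 1.8], [0, 0, 0], 0], [[0.6, 0.1, 2.8], [0, 0, 0], 0], [[0.6, 0.1, 3.8], [0, 0, 0], 0], [[0.6, 0.1, 4.8], [0, 0, 0], 0], [[0.6, 0.1, 5.6], [0, 0, 0], 0], [[0.6, 0.1, 6.2], [0, 0, 0], 0], [[0.6, 0.1, 6.6], [0, 0, 0], 0], [[0.6, 0.1, 6.6], [0, 0, 0], 0], [[0.6, 0.1, 6.6], [0, 0, 0], 0]])

```text
time: 14.82
tool_pos: [0.7162, -0.0147, 0.0295]
ee_rot: [-3.142, 0.005, 0.241]
wrist_force: [-0.4, -0.8, -1.0]
width: 0.0097
```

```bash
python3 - <<'E'
from kv import *
delta([.72,-.014,.0265],down(.2411))
E
```

```text
t 14.82 pos [ 0.7162 -0.0147  0.0295] F [-0.4458 -0.7614 -1.0364] w 0.0097
shift cm [0.3836 0.0195 0.2944] rot [-0.      0.0047  0.0002] | rows lin 0.1 rot 0.0
```

Call:
apply_moves(moves=[[[0, 0, 0.15], [0, 0, 0], 0], [[0, 0, 0.3], [0, 0, 0], 0], [[0, 0, 0.3], [0, 0, 0], 0], [[0, 0, 0.3], [0, 0, 0], 0.1], [[0, 0, 0.3], [0, 0, 0], 0.2], [[0, 0, 0.3], [0, 0, 0], 0.3], [[0, 0, 0.3], [0, 0, 0], 0.4], [[0, 0, 0.3], [0, 0, 0], 0.5], [[0, 0, 0.3], [0, 0, 0], 0.6], [[0, 0, 0.3], [0, 0, 0], 0.6]])

```text
time: 15.65
tool_pos: [0.7163, -0.0148, 0.0266]
ee_rot: [3.141, 0.005, 0.241]
wrist_force: [-0.3, 0.3, -0.9]
width: 0.0462
```

```bash
python3 - <<'E'
from kv import *
delta([.72,-.014,.0265],down(.2411))
look("9",{"scene":(230,170,430,320)})
E
```

```text
t 15.65 pos [ 0.7163 -0.0148  0.0266] F [-0.349  0.256 -0.876] w 0.0462
shift cm [0.3799 0.0148 0.0099] rot [0.0001 0.0046 0.0002] | rows lin 0.1 rot 0.0
```

View pics/scene9_c.png

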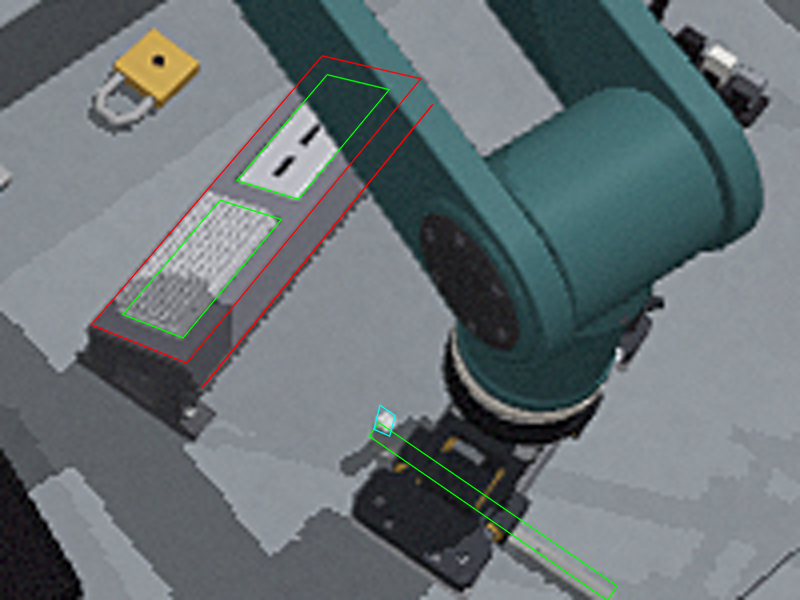

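Call:
apply_moves(moves=[[[0, 0, 0], [0, 0, 0], 1], [[0, 0, 0], [0, 0, 0], 1], [[0, 0, 0], [0, 0, 0], 1], [[0, 0, 0], [0, 0, 0], 1], [[0, 0, -1], [0, 0, 0], 1], [[0, 0, -3], [0, 0, 0], 1], [[0, 0, -6], [0, 0, 0], 1], [[0, 0, -9.5], [0, 0, 0], 1], [[0, 0, -13], [0, 0, 0], 1], [[0, 0, -16.5], [0, 0, 0], 1]])

```text
time: 16.53
tool_pos: [0.7167, -0.0145, 0.194]
ee_rot: [3.141, 0.004, 0.241]
wrist_force: [0.9, -0.0, -0.2]
width: 0.0944
```

```bash
python3 - <<'E'
from kv import *
look("10",{"scene":(230,170,430,320),"top":(200,60,370,230)})
def drv(h): return facep([0,-.053,h])
Rd=faceR()*R.from_euler('x',np.pi)*R.from_euler('z',-np.pi/2)
print(Rd.as_euler('xyz'),drv(.06))
delta(drv(.08),Rd)
E
```

```text
[2.618  0.     1.8119] [ 0.5057 -0.0673  0.137 ]
t 16.63 pos [ 0.7203 -0.0148  0.2026] F [ 0.0631 -0.2446  0.8918] w 0.0941
shift cm [-23.1448  -0.0564   4.5695] rot [-0.3971  0.4057 -1.5315] | rows lin 5.7 rot 13.1
```

View pics/scene10_c.png

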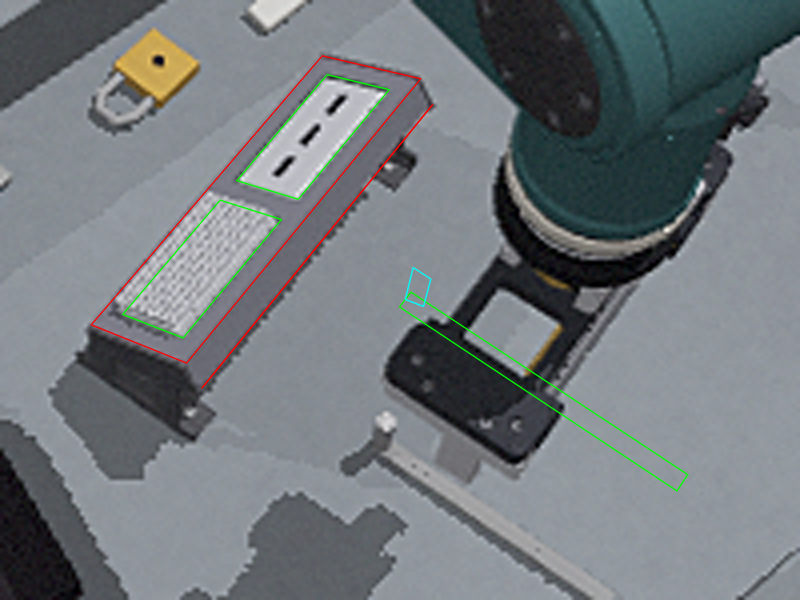

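View pics/top10_c.png

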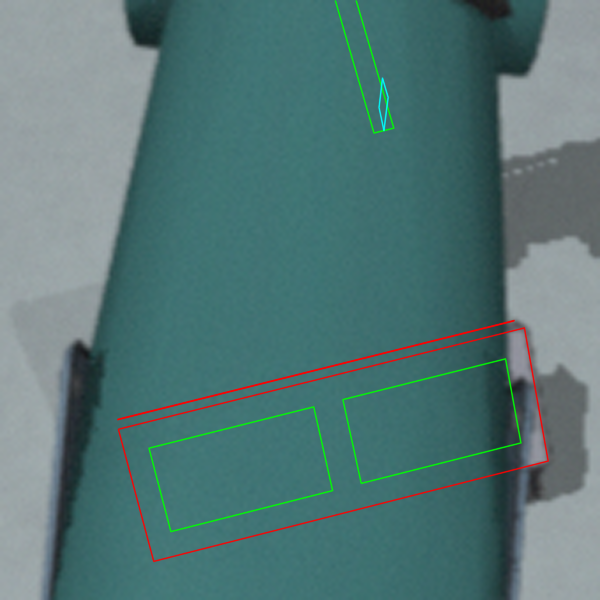

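```bash
python3 - <<'E'
from kv import *
F=lambda p:T(p,*FACE,.085,np.pi/6)
ms=[(F(rect(-.024,.024,-.098,-.008,h)),c) for h,c in ((.009,(255,0,0)),(.011,(0,255,0)),(.013,(0,0,255)))]
crop("scene","pics/scene10.png",245,210,305,260,13,"pics/d10.png",ms)
E
```

```text
(no output)
```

View pics/d10.png

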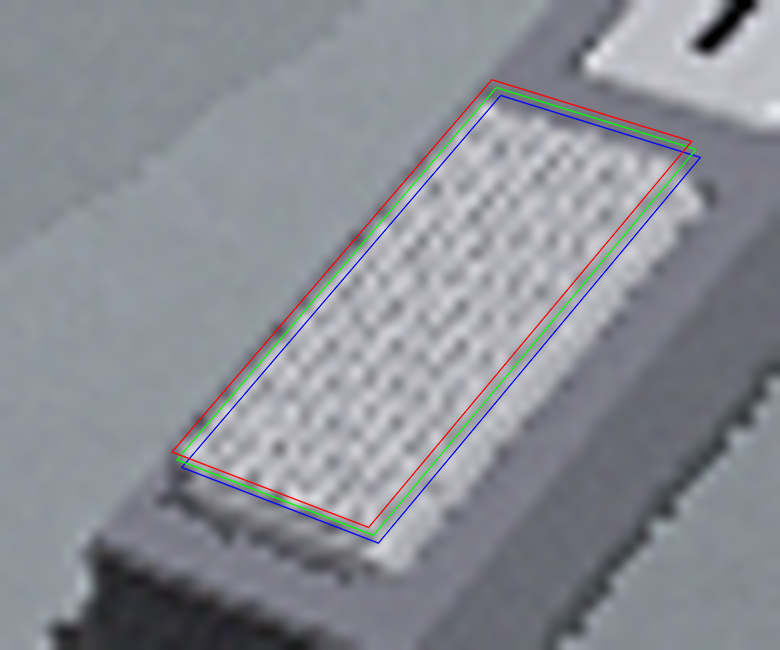

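Call:
apply_moves(moves=[[[-2, 0, -0.2], [-0.03, 0.03, -0.12], 0.75], [[-4, 0, -0.2], [-0.06, 0.06, -0.24], 0.75], [[-6, 0, -0.2], [-0.1, 0.1, -0.35], 0.75], [[-8, 0, -0.2], [-0.13, 0.13, -0.46], 0.75], [[-10, 0, -0.2], [-0.16, 0.16, -0.58], 0.75], [[-12, 0, -0.2], [-0.19, 0.19, -0.7], 0.75], [[-14, 0, -0.2], [-0.22, 0.22, -0.82], 0.75], [[-16, 0, -0.2], [-0.25, 0.25, -0.94], 0.75], [[-18, 0, -0.2], [-0.28, 0.28, -1.06], 0.75], [[-20, 0, -0.2], [-0.3, 0.31, -1.17], 0.75]])

```text
time: 17.47
tool_pos: [0.5218, -0.0616, 0.1946]
ee_rot: [2.746, -0.079, 1.446]
wrist_force: [-0.0, -0.7, 0.5]
width: 0.0708
```

```bash
cat >> mv.py <<'E'
def drvpose(h,s=0,y=-.053): return facep([s,y,h]), faceR()*R.from_euler('x',np.pi)*R.from_euler('z',-np.pi/2)
E
python3 - <<'E'
from kv import *
delta(*drvpose(.09)); print(robot.get_obs()['joint_positions'])
E
```

```text
t 17.47 pos [ 0.5218 -0.0616  0.1946] F [-0.0493 -0.699   0.5176] w 0.0708
shift cm [-1.5482 -3.8778  1.6879] rot [-0.1125  0.0918 -0.3624] | rows lin 1.1 rot 3.1
[-0.3206 -0.2489  1.7853  0.1561  1.2329 -0.2043]
```

Call:
apply_moves(moves=[[[-0.4, -1, 0.4], [-0.03, 0.02, -0.09], 0.75], [[-0.8, -2, 0.8], [-0.06, 0.05, -0.18], 0.75], [[-1.2, -3, 1.2], [-0.09, 0.07, -0.27], 0.75], [[-1.5, -3.9, 1.7], [-0.112, 0.092, -0.36], 0.75], [[-1.5, -3.9, 1.7], [-0.112, 0.092, -0.362], 0.75], [[-1.5, -3.9, 1.7], [-0.112, 0.092, -0.362], 0.75], [[-1.5, -3.9, 1.7], [-0.112, 0.092, -0.362], 0.75], [[-1.5, -3.9, 1.7], [-0.112, 0.092, -0.362], 0.75], [[-1.5, -3.9, 1.7], [-0.112, 0.092, -0.362], 0.75], [[-1.5, -3.9, 1.7], [-0.112, 0.092, -0.362], 0.75]])

```text
time: 18.3
tool_pos: [0.493, -0.0704, 0.1634]
ee_rot: [2.62, -0.002, 1.805]
wrist_force: [0.9, -0.1, -0.5]
width: 0.0703
```

```bash
python3 - <<'E'
from kv import *
delta(*drvpose(.09)); delta(*drvpose(.03));print(robot.get_obs()['joint_positions'])
E
```

```text
t 18.3 pos [ 0.493  -0.0704  0.1634] F [ 0.9452 -0.0579 -0.4546] w 0.0703
shift cm [-0.0028 -0.1933 -0.0555] rot [-0.0015  0.0013 -0.0069] | rows lin 0.0 rot 0.1
t 18.3 pos [ 0.493  -0.0704  0.1634] F [ 0.9452 -0.0579 -0.4546] w 0.0703
shift cm [ 0.0052 -0.1842  5.9445] rot [-0.0015  0.0013 -0.0069] | rows lin 1.4 rot 0.1
[-0.4855 -0.3463  1.9554  0.3699  1.1522 -0.8055]
```

Call:
apply_moves(moves=[[[0, -0.1, 1], [0, 0, -0.007], 0.75], [[0, -0.2, 2], [0, 0, -0.007], 0.75], [[0, -0.2, 3], [0, 0, -0.007], 0.75], [[0, -0.2, 4], [0, 0, -0.007], 0.75], [[0, -0.2, 5], [0, 0, -0.007], 0.75], [[0, -0.2, 5.6], [0, 0, -0.007], 0.75], [[0, -0.2, 5.9], [0, 0, -0.007], 0.75], [[0, -0.2, 5.9], [0, 0, -0.007], 0.75], [[0, -0.2, 5.9], [0, 0, -0.007], 0.75], [[0, -0.2, 5.9], [0, 0, -0.007], 0.75]])

```text
time: 19.13
tool_pos: [0.5196, -0.0644, 0.1111]
ee_rot: [2.619, 0.001, 1.811]
wrist_force: [-0.1, 0.1, 0.2]
width: 0.0704
```

```bash
python3 - <<'E'
from kv import *
delta(*drvpose(.0155)); 
ob=robot.get_obs(); R0=R.from_euler('xyz',ob['ee_rot']); f=lambda P:R0.apply(np.array(P))+ob['tool_pos']
w=ob['width']/2
extra=[(f([[-.008,s*w,.014],[.008,s*w,.014],[.008,s*(w+.0125),.014],[-.008,s*(w+.0125),.014]]),(0,255,255)) for s in(1,-1)]
F=lambda p:T(p,*FACE,.085,np.pi/6)
ms=[(F(rect(-.024,.024,-.098,-.008,.01)),(0,255,0))]+extra
for n,b in(("scene",(220,160,340,280)),("top",(270,120,390,220))):
    cv2.imwrite(f"pics/{n}11.png",optics.snapshot(n)[:,:,::-1]); crop(n,f"pics/{n}11.png",*b,5,f"pics/{n}11_c.png",ms)
E
```

```text
t 19.13 pos [ 0.5196 -0.0644  0.1111] F [-0.0847  0.0889  0.2446] w 0.0704
shift cm [0.045  0.0686 1.5073] rot [-0.0013  0.0018 -0.0004] | rows lin 0.4 rot 0.0
```

View pics/scene11_c.png

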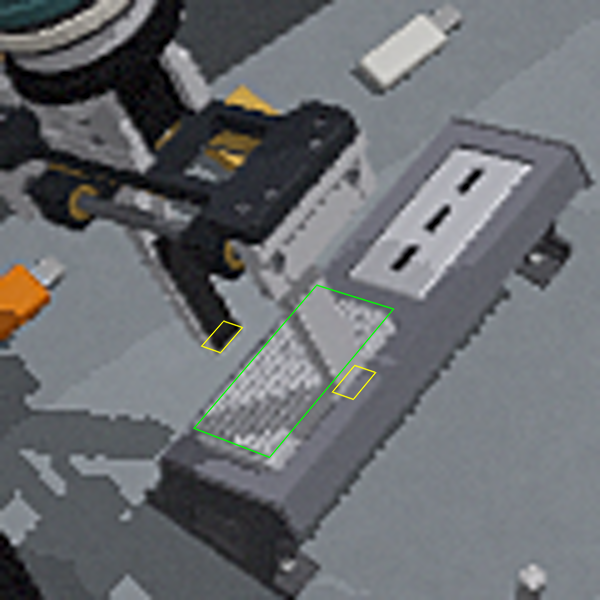

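View pics/top11_c.png

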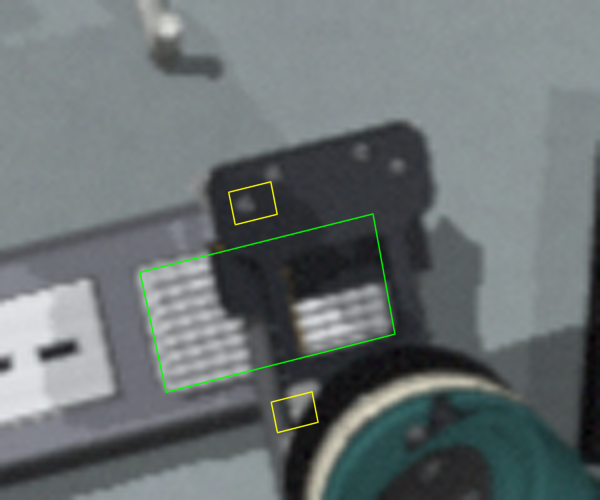

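Call:
apply_moves(moves=[[[0, 0.05, 0.2], [0, 0, 0], 0.75], [[0, 0.05, 0.4], [0, 0, 0], 0.75], [[0, 0.05, 0.6], [0, 0, 0], 0.75], [[0, 0.05, 0.8], [0, 0, 0], 0.75], [[0, 0.05, 1], [0, 0, 0], 0.75], [[0, 0.05, 1.2], [0, 0, 0], 0.75], [[0, 0.05, 1.35], [0, 0, 0], 0.75], [[0, 0.05, 1.45], [0, 0, 0], 0.75], [[0, 0.05, 1.45], [0, 0, 0], 0.75], [[0, 0.05, 1.45], [0, 0, 0], 0.75]])

```text
time: 20.07
tool_pos: [0.5267, -0.0623, 0.0982]
ee_rot: [2.62, 0.001, 1.811]
wrist_force: [0.2, -0.5, -0.0]
width: 0.0704
```

```bash
python3 - <<'E'
from kv import *
delta(*drvpose(.0155)); 
cv2.imwrite("pics/s12.png",optics.snapshot("scene")[:,:,::-1])
F=lambda p:T(p,*FACE,.085,np.pi/6)
crop("scene","pics/s12.png",245,200,315,260,11,"pics/s12_c.png",[])
E
```

```text
t 20.07 pos [ 0.5267 -0.0623  0.0982] F [ 0.2207 -0.4625 -0.0132] w 0.0704
shift cm [0.0166 0.0699 0.0111] rot [-0.0022  0.0012 -0.0006] | rows lin 0.0 rot 0.0
```

View pics/s12_c.png

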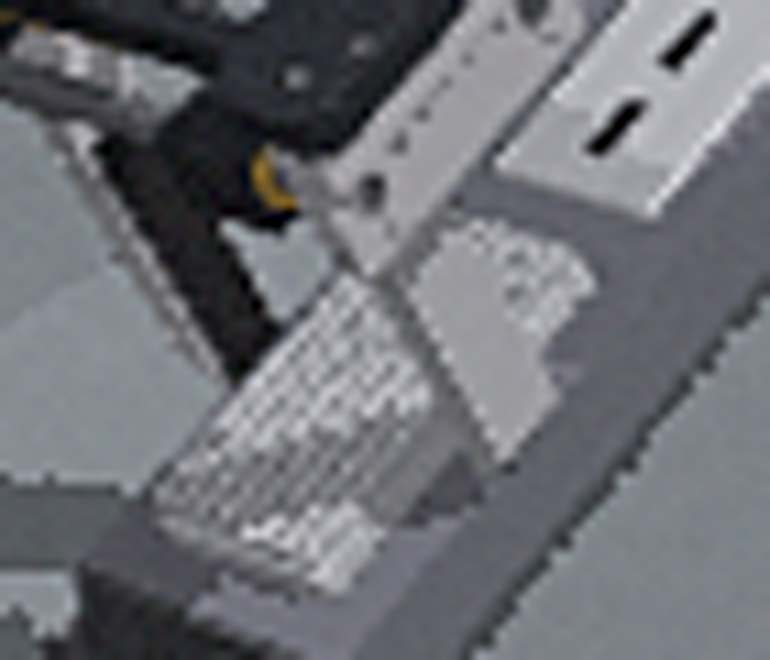

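Call:
apply_moves(moves=[[[0, 0.05, 0], [0, 0, 0], 0.7], [[0, 0.05, 0], [0, 0, 0], 0.62], [[0, 0.05, 0], [0, 0, 0], 0.57], [[0, 0.05, 0], [0, 0, 0], 0.54], [[0, 0.05, 0], [0, 0, 0], 0.52], [[0, 0.05, 0], [0, 0, 0], 0.5], [[0, 0.05, 0], [0, 0, 0], 0.3], [[0, 0.05, 0], [0, 0, 0], 0], [[0, 0.05, 0], [0, 0, 0], 0], [[0, 0.05, 0], [0, 0, 0], 0]])

```text
time: 20.95
tool_pos: [0.5271, -0.0623, 0.0984]
ee_rot: [2.62, 0.001, 1.811]
wrist_force: [-1.3, 0.6, 0.7]
width: 0.0477
```

```bash
python3 - <<'E'
from kv import *
delta(*drvpose(.0155)); print(robot.get_obs()['wrist_torque'])
E
```

```text
t 20.95 pos [ 0.5271 -0.0623  0.0984] F [-1.3409  0.5601  0.7238] w 0.0477
shift cm [0.0192 0.0279 0.0161] rot [-0.0023  0.0013 -0.0006] | rows lin 0.0 rot 0.0
[-0.1165  0.2672 -0.005 ]
```

Gripped (47.7 mm). Pull slowly along the pocket's normal.

Call:
apply_moves(moves=[[[0, 0, -0.1], [0, 0, 0], 0], [[0, 0, -0.3], [0, 0, 0], 0], [[0, 0, -0.5], [0, 0, 0], 0], [[0, 0, -0.8], [0, 0, 0], 0], [[0, 0, -1.1], [0, 0, 0], 0], [[0, 0, -1.5], [0, 0, 0], 0], [[0, 0, -2], [0, 0, 0], 0], [[0, 0, -2.5], [0, 0, 0], 0], [[0, 0, -3.2], [0, 0, 0], 0], [[0, 0, -4], [0, 0, 0], 0]])

```text
time: 21.78
tool_pos: [0.5073, -0.067, 0.1337]
ee_rot: [2.62, 0.001, 1.811]
wrist_force: [0.2, -0.2, -0.4]
width: 0.0476
```

```bash
python3 - <<'E'
from kv import *
delta(*drvpose(.0155)); 
for n,b in(("scene",(200,130,360,250)),):
    cv2.imwrite(f"pics/{n}13.png",optics.snapshot(n)[:,:,::-1]); crop(n,f"pics/{n}13.png",*b,5,f"pics/{n}13_c.png",[])
# tray pose
Rt=down(TRAY[0]+np.pi/2)
delta([TRAY[1],TRAY[2],.16],Rt)
E
```

```text
t 21.78 pos [ 0.5073 -0.067   0.1337] F [ 0.2191 -0.1936 -0.3775] w 0.0476
shift cm [0.0144 0.0288 4.0861] rot [-0.0023  0.0012 -0.0005] | rows lin 1.0 rot 0.0
t 21.83 pos [ 0.5079 -0.0675  0.1357] F [ 0.9643  0.5006 -0.7583] w 0.0476
shift cm [-21.1601  -0.646   -3.1094] rot [ 0.5183 -0.0936  0.3597] | rows lin 5.1 rot 5.1
```

View pics/scene13_c.png

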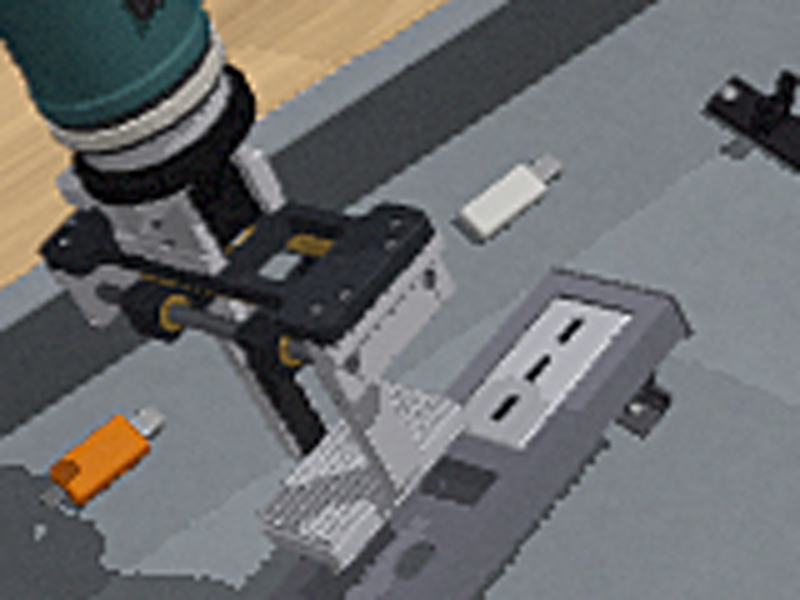

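Call:
apply_moves(moves=[[[0, 0, -2], [0, 0, 0], 0], [[-1, 0, -4], [0, 0, 0], 0], [[-3.5, 0, -4], [0.06, -0.01, 0.04], 0], [[-6.5, -0.2, -4], [0.12, -0.02, 0.08], 0], [[-9.5, -0.4, -4], [0.2, -0.03, 0.13], 0], [[-12.5, -0.6, -4], [0.28, -0.05, 0.19], 0], [[-15.5, -0.6, -3.5], [0.36, -0.06, 0.25], 0], [[-18.5, -0.6, -3.1], [0.44, -0.08, 0.31], 0], [[-21.2, -0.6, -3.1], [0.518, -0.094, 0.36], 0], [[-21.2, -0.6, -3.1], [0.518, -0.094, 0.36], 0]])

```text
time: 22.67
tool_pos: [0.5406, -0.282, 0.1527]
ee_rot: [-3.133, -0.001, 1.439]
wrist_force: [-0.5, 0.6, -1.5]
width: 0.0477
```

```bash
python3 - <<'E'
from kv import *
Rt=down(TRAY[0]+np.pi/2)
delta([TRAY[1],TRAY[2],.04],Rt); print(robot.get_obs()['ee_rot'])
for n,b in(("scene",(120,170,280,290)),):
    cv2.imwrite(f"pics/{n}14.png",optics.snapshot(n)[:,:,::-1]); crop(n,f"pics/{n}14.png",*b,5,f"pics/{n}14_c.png",[])
E
```

```text
t 22.67 pos [ 0.5406 -0.282   0.1527] F [-0.5303  0.5517 -1.4621] w 0.0477
shift cm [ 0.3473 -0.2623 11.2739] rot [-0.0081 -0.0005 -0.0037] | rows lin 2.7 rot 0.1
[-3.1335 -0.0005  1.4394]
```

View pics/scene14_c.png

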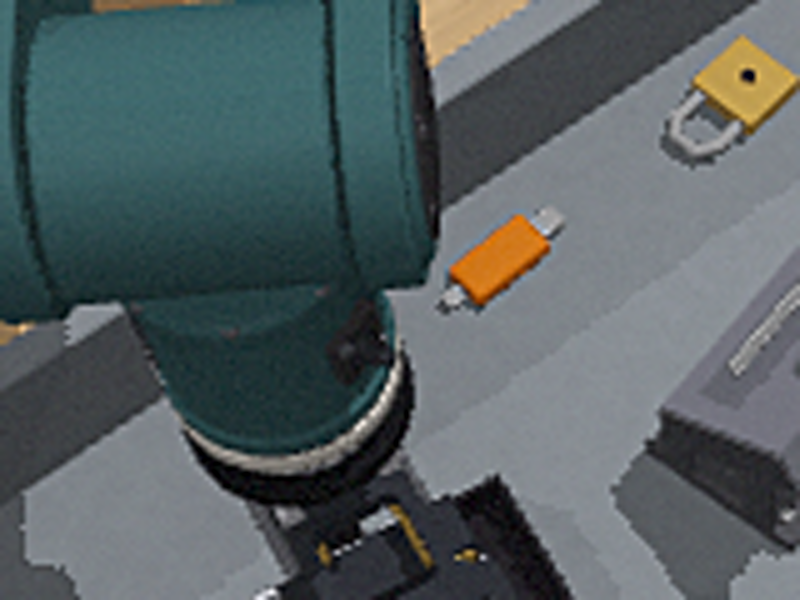

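Call:
apply_moves(moves=[[[0.1, -0.1, 1.5], [-0.008, 0, 0], 0], [[0.3, -0.2, 3], [-0.008, 0, 0], 0], [[0.3, -0.2, 4.5], [-0.008, 0, 0], 0], [[0.3, -0.2, 6], [-0.008, 0, 0], 0], [[0.3, -0.2, 7.5], [-0.008, 0, 0], 0], [[0.3, -0.2, 8.7], [-0.008, 0, 0], 0], [[0.3, -0.2, 9.5], [-0.008, 0, 0], 0], [[0.3, -0.2, 10], [-0.008, 0, 0], 0], [[0.3, -0.2, 10], [-0.008, 0, 0], 0], [[0.3, -0.2, 10], [-0.008, 0, 0], 0]])

```text
time: 23.55
tool_pos: [0.5364, -0.2745, 0.0578]
ee_rot: [3.135, -0.0, 1.443]
wrist_force: [0.3, 0.5, -0.9]
width: 0.0474
```

```bash
python3 - <<'E'
from kv import *
Rt=down(TRAY[0]+np.pi/2)
delta([TRAY[1],TRAY[2],.038],Rt); print(robot.get_obs()['ee_rot'])
for n,b in(("scene",(120,220,280,370)),("top",(370,130,490,230))):
    cv2.imwrite(f"pics/{n}15.png",optics.snapshot(n)[:,:,::-1]); crop(n,f"pics/{n}15.png",*b,4,f"pics/{n}15_c.png",[])
E
```

```text
t 23.55 pos [ 0.5364 -0.2745  0.0578] F [ 0.2922  0.4671 -0.9467] w 0.0474
shift cm [-0.3331  0.1463  1.9849] rot [ 0.0065 -0.0005 -0.0002] | rows lin 0.5 rot 0.1
[ 3.1351 -0.0005  1.4429]
```

View pics/scene15_c.png

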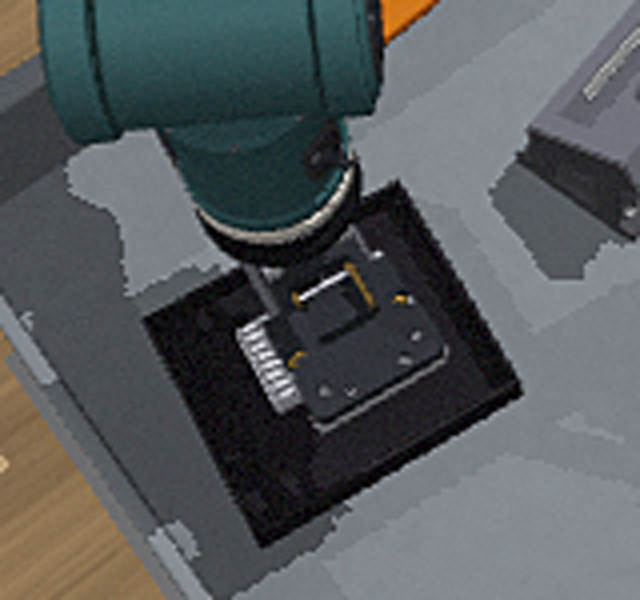

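View pics/top15_c.png

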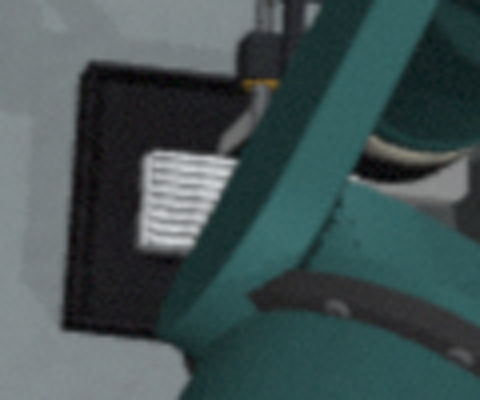

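Call:
apply_moves(moves=[[[0, 0, 0.3], [0.006, 0, 0], 0], [[0, 0, 0.6], [0.006, 0, 0], 0], [[0, 0, 0.9], [0.006, 0, 0], 0], [[0, 0, 1.15], [0.006, 0, 0], 0], [[0, 0, 1.35], [0.006, 0, 0], 0], [[0, 0, 1.5], [0.006, 0, 0], 0], [[0, 0, 1.6], [0.006, 0, 0], 0], [[0, 0, 1.7], [0.006, 0, 0], 0], [[0, 0, 1.7], [0.006, 0, 0], 0], [[0, 0, 1.7], [0.006, 0, 0], 0]])

```text
time: 24.48
tool_pos: [0.5363, -0.2745, 0.0403]
ee_rot: [-3.141, -0.001, 1.443]
wrist_force: [-0.4, -0.4, -0.4]
width: 0.0475
```

Call:
apply_moves(moves=[[[0, 0, 0.05], [0, 0, 0], 0], [[0, 0, 0.1], [0, 0, 0], 0], [[0, 0, 0.15], [0, 0, 0], 0], [[0, 0, 0.2], [0, 0, 0], 0], [[0, 0, 0.25], [0, 0, 0], 0], [[0, 0, 0.25], [0, 0, 0], 0], [[0, 0, 0.25], [0, 0, 0], 0], [[0, 0, 0.25], [0, 0, 0], 0], [[0, 0, 0.25], [0, 0, 0], 0], [[0, 0, 0.25], [0, 0, 0], 0]])

```text
time: 25.32
tool_pos: [0.5364, -0.2745, 0.0378]
ee_rot: [-3.141, -0.001, 1.443]
wrist_force: [-0.7, 0.9, -0.3]
width: 0.0477
```

Call:
apply_moves(moves=[[[0, 0, 0.05], [0, 0, 0], 0], [[0, 0, 0.1], [0, 0, 0], 0], [[0, 0, 0.15], [0, 0, 0], 0], [[0, 0, 0.15], [0, 0, 0], 0], [[0, 0, 0.15], [0, 0, 0], 0], [[0, 0, 0.15], [0, 0, 0], 0], [[0, 0, 0.15], [0, 0, 0], 0], [[0, 0, 0.15], [0, 0, 0], 0], [[0, 0, 0.15], [0, 0, 0], 0], [[0, 0, 0.15], [0, 0, 0], 0]])

```text
time: 26.15
tool_pos: [0.5364, -0.2745, 0.0377]
ee_rot: [-3.141, -0.0, 1.443]
wrist_force: [-2.3, 2.0, 6.6]
width: 0.0475
```

Call:
apply_moves(moves=[[[0, 0, -0.1], [0, 0, 0], 0], [[0, 0, -0.1], [0, 0, 0], 0], [[0, 0, -0.1], [0, 0, 0], 0.51], [[0, 0, -0.1], [0, 0, 0], 0.53], [[0, 0, -0.1], [0, 0, 0], 0.56], [[0, 0, -0.1], [0, 0, 0], 0.6], [[0, 0, -0.1], [0, 0, 0], 0.66], [[0, 0, -0.1], [0, 0, 0], 0.72], [[0, 0, -0.1], [0, 0, 0], 0.78], [[0, 0, -0.1], [0, 0, 0], 0.78]])

```text
time: 26.98
tool_pos: [0.5363, -0.2744, 0.0371]
ee_rot: [-3.141, -0.001, 1.443]
wrist_force: [-0.0, 0.0, 0.4]
width: 0.0727
```

Call:
apply_moves(moves=[[[0, 0, -0.5], [0, 0, 0], 0.78], [[0, 0, -1.5], [0, 0, 0], 0.78], [[0, 0, -3], [0, 0, 0], 0.78], [[0, 0, -5], [0, 0, 0], 0.78], [[0, 0, -7.5], [0, 0, 0], 0.78], [[0, 0, -10], [0, 0, 0], 0.78], [[0, 0, -13], [0, 0, 0], 0.78], [[0, 0, -16], [0, 0, 0], 0.78], [[0, 0, -19], [0, 0, 0], 0.78], [[0, 0, -21], [0, 0, 0], 0.78]])

```text
time: 27.82
tool_pos: [0.5371, -0.275, 0.2525]
ee_rot: [3.136, 0.002, 1.443]
wrist_force: [0.0, -0.7, 0.1]
width: 0.0733
```

```bash
python3 - <<'E'
from kv import *
o=robot.get_obs(); print(o['time'],o['tool_pos'],o['ee_rot'])
for n in("scene","top"):
    cv2.imwrite(f"pics/{n}16.png",optics.snapshot(n)[:,:,::-1]); crop(n,f"pics/{n}16.png",0,0,560,420,1.4,f"pics/{n}16_c.png",[])
E
```

```text
27.8167 [ 0.5371 -0.275   0.2525] [3.1364 0.0019 1.443 ]
```

View pics/scene16_c.png

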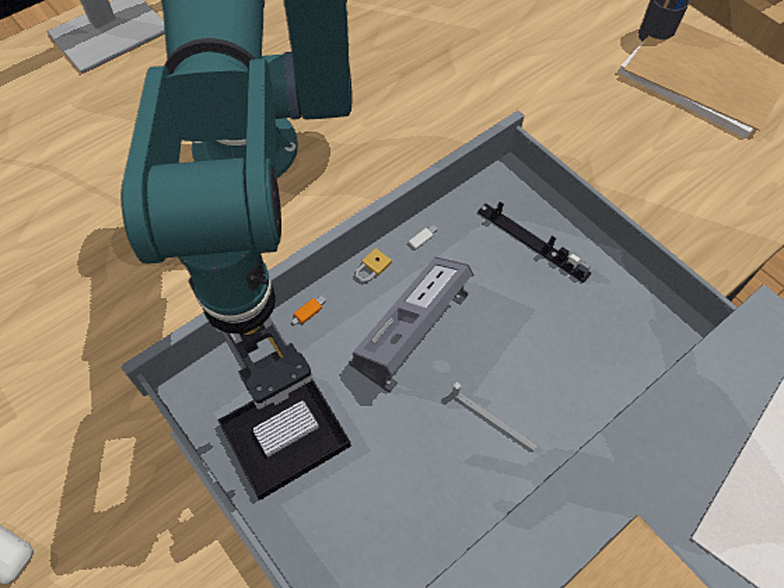

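View pics/top16_c.png

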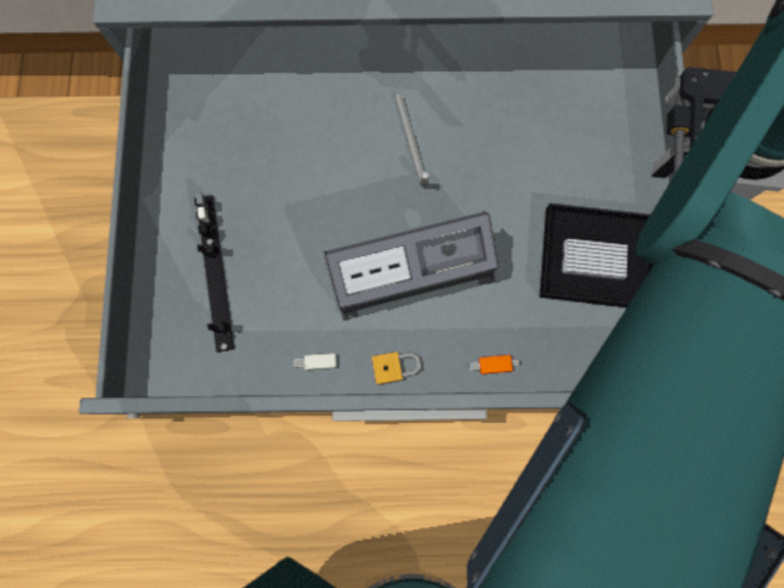

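Call:
apply_moves(moves=[[[0, 0, 0], [0, 0, 0], 0.78], [[0, 0, 0], [0, 0, 0], 0.78], [[0, 0, 0], [0, 0, 0], 0.78], [[0, 0, 0], [0, 0, 0], 0.78], [[0, 0, 0], [0, 0, 0], 0.78], [[0, 0, 0], [0, 0, 0], 0.78], [[0, 0, 0], [0, 0, 0], 0.78], [[0, 0, 0], [0, 0, 0], 0.78], [[0, 0, 0], [0, 0, 0], 0.78], [[0, 0, 0], [0, 0, 0], 0.78]])

```text
time: 28.75
tool_pos: [0.5365, -0.2746, 0.2473]
ee_rot: [-3.141, -0.001, 1.443]
wrist_force: [-0.3, -0.1, 0.2]
width: 0.0732
```

```bash
python3 - <<'E'
from kv import *
cv2.imwrite("pics/scene17.png",optics.snapshot("scene")[:,:,::-1])
ms=[(T(rect(-.024,.024,-.045,.045,.022),TRAY[0],.5363,-.2745,.01),(0,255,0))]
crop("scene","pics/scene17.png",150,260,260,360,6,"pics/s17_c.png",ms)
a=cv2.imread("pics/scene16.png").astype(int);b=cv2.imread("pics/scene17.png").astype(int)
print("diff tray",abs(a-b)[270:360,150:255].mean(),"key",abs(a-b)[265:330,315:390].mean())
E
```

```text
diff tray 4.525396825396825 key 1.8217435897435899
```

View pics/s17_c.png

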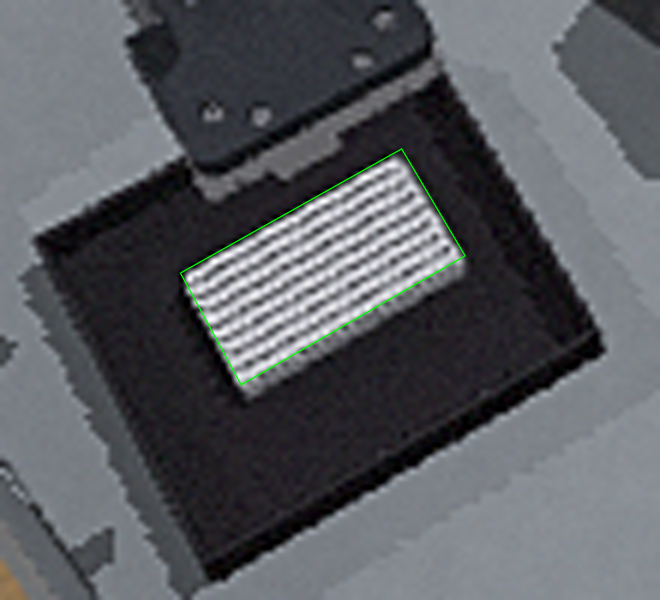

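The drive's outline coincides with that of a slab lying flat on the tray floor: corners are at crop pixels (182,273), (401,150), (464,256) and (241,383). Handing in.

```bash
python3 - <<'E'
from bench import job
print(job.close_job())
E
```

```text
the job is handed in; nothing more can be done
None
```

The job is handed in at about 29 s of the 66 s allowed; no verdict came back. I took the hex key from its clips and pushed the drive up from under the rack. I then laid the key on the drawer floor behind the rack, lifted the drive out and lowered it into the tray while still holding it.

**Drive in the tray:** On lowering, the wrist force rose to 6.6 N at contact, and I released after that. The last picture matches a level slab lying fins up on the tray floor, near its centre.

**Key:** It lies on the drawer floor with its short arm still pointing up, and it looked the same in the pictures before and after release.

**Reader and small things:** The card reader, orange twin drive, padlock and mouse receiver look unmoved in the pictures.

**Robot:** The gripper is clear of everything at z = 0.247 m, with wrist force near zero.

**One disagreement:** How far the drive stood out of its pocket read differently by method. The key travel put it at about 11 mm, while the scene picture gave 9 to 10 mm. Both are above the 6 mm needed.

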